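# Pack the sensor test kit

### The arm

A 6-joint arm with a two-finger parallel gripper is mounted at the origin on the work surface. World frame = base frame: x ahead of the robot, y to its left, z up, the work surface at z = 0. Lengths are in m, angles in rad, forces in N, time in s.
With the tool pointing down it reaches from about 0.3 to 0.775 m from the base axis. Payload 14.6 kg.
Tool frame: the origin (TCP) lies at the very end of the fingers, on their centre line; the grasp point (between the pads) lies 19 mm behind it (ctrl.hold_point_z is the distance from the TCP to the grasp point, in m); x points along the fingers, y is the direction in which the jaws open and shut, and the axes are right-handed (so a half turn about x gives the same grasp; the last joint's range is limited). The gripper opens to 94 mm and grips with 3 to 60 N. Pads are 16 mm wide; open, the fingers measure 119 mm over their backs; the gripper's body (75 mm by 177 mm) begins 78 mm behind the grasp point.
Start: joints at [-1.217, 0.3, 1.521, -0, 1.321, -0.067], TCP at [0.225, -0.502, 0.205] pointing down, gripper open.
Joint ranges: [-3.03, 3.03], [-0.79, 2.21], [0.23, 2.52], [-1.04, 4.18], [0, 3.07], [-2.55, 2.55]. Speed limits (rad/s): [2.22, 2.22, 2.57, 3.14, 3.14, 3.14].

### API

Orientations are given as [roll, pitch, yaw] about the fixed x, y, z axes, in that order (R = Rz(yaw) Ry(pitch) Rx(roll)).
In Python, from station import get_obs, camera, ticket, ctrl gives the robot as it stands.
- The arm moves only by the tool step_arm, never from a script. Its argument "motion" is a list that holds one entry, the list of rows, each a list of 6 numbers: the shift along the tool's x, y, z in m, then the turn, a rotation vector about the tool's x, y, z in degrees. A call has 1 to 12 rows; each row shifts and turns the commanded pose from where the row before left it, along the tool's axes as they then stand; what a row does not reach is not made up. A row lasts 1/8 s, in which the tool goes at most 62.5 mm and 10.7 degrees, less where a joint would pass 70% of its speed; a pose out of reach is approached as far as the arm can. A call is refused whole if a number of a shift passes 0.0625 or a number of a turn 10.7, either way. A call with a gripper value outside its range is refused whole. "fingers" is the finger opening in m, from 0 to 0.094, set as the call begins (left out, the last holds). The fingers move at their own pace and stop on an object; "squeeze" is the grip in N (left out, the last holds). Time passes only in rows, so rows that do not move let the fingers close. It gives the time, the measured TCP pose, the force and the opening at its end, in the units of the state.
- get_obs(): the state, without advancing time (a new reading comes with each control period).
- camera(name): name is "side" or "top"; returns a dict with "pixels" (480x640x3 uint8, red, green, blue), "fx", "fy", "cx", "cy" (pixels), "extrinsics" (4x4, takes a point from world to camera coordinates). Camera axes: x right, y up, looking along -z (the intrinsics and any distortion apply to the point x, -y, -z); pixel columns grow to the right and rows downward; lengths in m; the calibration is good to about 2 mm. A picture is of the moment at which its call begins. There is no depth.
- ticket.hand_in(): hands the job in, once; it reports no verdict.
The state is a dict: "time_s": time; "qpos": joint angles; "joint_vel": joint speeds; "tau": joint torques, N m; "ee_pos": TCP position; "eef_rot": TCP orientation; "force": force on the tool from outside, world axes, zero at the start; "moment": the same for the moment, N m; "grip_width": finger opening in m.
Only numpy, scipy, OpenCV 4.12 (cv2) and the standard library are available. Lean on these libraries where they do the work, as an engineer would, in place of code of your own. Each camera call takes 0.05 s, during which the arm holds its last target.

### The job

Pack the test kit on this lab bench: stand the flanged sensor (the one with the tall tube) upright in the tray's empty square bay, lay the hexagonal nut flat over the post, and lay the module with the display window face up in the long bay. Press the white pen thermometer down into the spring clip until it is fully home in both pairs of jaws, its handle centred between them. Leave the blank flange, the round ring, the ribbed heat sink and the beaker where they are.

Things in the scene. Friction and masses are not known exactly. Their poses are not given: they have to be found in the camera images.
- tray: Fixed grey kit tray 160 x 160 mm, floor 4 mm thick, wall and divider tops 12 mm above the bench. Origin: centre of underside, x and y along the sides. Bays, in mm in its frame: long bay 152 (x) x 66, centre (0, -43); post bay 74 (x) x 82, centre (-39, 35), with a 12 mm steel post in its middle, top 22 above the bench; empty square bay, no post, 74 x 82, centre (39, 35). Walls 4 mm thick.
- clip: Fixed pen holder: black plate 100 x 50 mm, V rests and sprung jaws 36 mm either side of its middle along x; jaw lips 49 mm high; 60 mm gap between, nothing there above 12 mm. Origin: centre of underside. Pen goes along x, either way round, handle middle over origin. Pressed down from 45 mm, 8-10 N spreads the jaws 3 mm each and they snap over it; home: handle axis 30 mm above the bench.
- sensor: Steel flanged sensor standing on its flange: flange 52 mm across, 8 mm thick, with an upright tube 28 mm across rising to 60 mm, and a small black 12 mm gland on top up to 68 mm. About 0.25 kg. Origin: centre of the flange's underside, z up along the tube.
- nut: Steel hexagonal nut lying flat: 46 mm across flats, 53 mm across corners, 26 mm high, with a 30 mm hexagonal hole. About 0.14 kg. Origin: centre of the underside, z up; the x axis points square to one of the flats (the flats face x and every 60 degrees from it).
- module: Aluminium electronics module lying flat: 88 x 40 x 29 mm (long side along x), with a dark display window on its upper face and two 11 mm round sockets sticking 10 mm out of its +x end. About 0.13 kg. Origin: centre of the box's underside, z up.
- pen: White pen thermometer lying on the bench along its x axis: round handle 16 mm across and 110 mm long, at its -x end a flat head 30 x 24 x 16 mm with a small dark display, at its +x end a thin steel needle 40 mm long, 180 mm over all. About 60 g. Origin: on the axis at the middle of the round handle, 8 mm above the bench as it lies.
- blank_flange: Look-alike, stays where it is: a steel flange 52 mm across, 8 mm thick, with only a low 14 mm knob up to 14 mm and no tube. Origin: centre of the underside.
- round_ring: Look-alike, stays where it is: a thin round steel ring, 54 mm across, bore 42 mm, 15 mm high. Origin: centre of the underside.
- heat_sink: Look-alike, stays where it is: an aluminium block of the module's size, 88 x 40 x 29 mm (long side along x), with lengthwise ribs on top and no window or sockets. Origin: centre of the underside.
- beaker: Glass beaker standing on the far side of the bench, 68 mm across, 90 mm high; stays where it is. Origin: centre of the underside.
There are look-alikes about, which are no part of the job. There is more than one size of the pen; the job needs the smallest.

How it is judged:
By the outcome, as a careful person would: the job done as asked, in the order asked, and still so for the second after the job is handed in, with the robot touching nothing.
It also fails if it takes over 99 s, if anything falls off the work surface, if the arm or the gripper's body presses on something with over 40 N, if the wrist force passes 120 N, or if a joint passes its speed limit or range.

## Working session

There is one attempt and no reset: what is moved stays moved. The work goes in short steps, Python scripts to look and compute and a tool call to move; the robot and the scene stay as the last step left them, time stands still between calls to the robot, and variables do not carry over. Pictures are saved under pics/ and viewed, and the job is handed in when it is done.

Besides the shell and the picture viewer there is one more tool, called after "Emit:" as name(argument=value, ...) on one line, values as JSON. step_arm: Moves the arm, as the interface text tells. Its arguments: {"type":"object","properties":{"motion":{"type":"array","items":{"type":"array","items":{"type":"array","items":{"type":"number"}}}},"fingers":{"type":"number"},"squeeze":{"type":"number"}},"required":["motion"]}

```bash
ls; mkdir -p pics; python3 - <<'E'
from station import get_obs,camera,ctrl
import cv2,json
for n in("top","side"):
    c=camera(n); cv2.imwrite(f"pics/{n}0.png",cv2.cvtColor(c["pixels"],cv2.COLOR_RGB2BGR)); print({k:v for k,v in c.items() if k!="pixels"})
print(get_obs(),ctrl.hold_point_z)
E
```

```text
pics
{'fx': 622.8672007171946, 'fy': 622.8672007171946, 'cx': 330.87087670848064, 'cy': 239.56510442248867, 'extrinsics': array([[ 0.02728727, -0.9993743 ,  0.02250351, -0.09257175],
       [ 0.99617057,  0.02905663,  0.08246158, -0.49127039],
       [-0.08306386,  0.02016719,  0.99634014, -1.49278981],
       [ 0.        ,  0.        ,  0.        ,  1.        ]])}
{'fx': 556.3976280832434, 'fy': 556.3976280832434, 'cx': 322.18878673558794, 'cy': 241.86485408445617, 'extrinsics': array([[-0.99183992, -0.12719061, -0.0087244 ,  0.46887373],
       [ 0.07238951, -0.61818496,  0.78269223, -0.09061758],
       [-0.10494439,  0.77567384,  0.62234778, -1.365063  ],
       [ 0.        ,  0.        ,  0.        ,  1.        ]])}
{'time_s': 0.1, 'qpos': array([-1.21661747e+00,  3.00396335e-01,  1.52150758e+00, -2.92764289e-07,
        1.32069999e+00, -6.66077013e-02]), 'joint_vel': array([ 0.00103194, -0.00122891, -0.00038344,  0.00036026, -0.0008667 ,
       -0.00072767]), 'tau': array([ 7.48861180e-05, -5.32646370e+01, -3.53283048e+01,  7.09125493e-02,
        2.34738673e-02, -6.74918101e-05]), 'ee_pos': array([ 0.22457626, -0.50180813,  0.20495843]), 'eef_rot': array([-1.6371236 ,  1.56978507,  1.92525568]), 'force': array([-0.10296324, -0.16714734,  0.29850047]), 'moment': array([ 0.00651483,  0.0555966 , -0.02262686]), 'grip_width': 0.09452585762907983} 0.0188
```

View pics/top0.png

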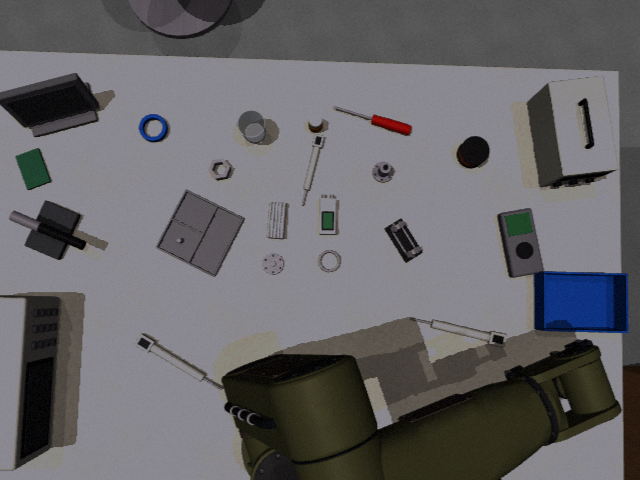

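View pics/side0.png

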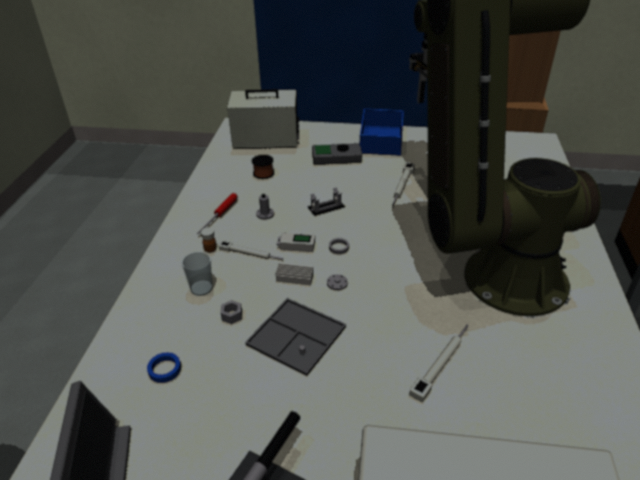

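```bash
cat > h.py <<'E'
import numpy as np,cv2,os
from station import get_obs,camera,ticket,ctrl
from scipy.spatial.transform import Rotation as R
def ray(c,u,v):
    E=c["extrinsics"]; d=np.array([(u-c["cx"])/c["fx"],-(v-c["cy"])/c["fy"],-1.])
    Rm=E[:3,:3]; o=-Rm.T@E[:3,3]; return o,Rm.T@d
def p2w(c,u,v,z=0):
    o,d=ray(c,u,v); return (o+d*(z-o[2])/d[2])
def w2p(c,P):
    P=np.atleast_2d(P); q=P@c["extrinsics"][:3,:3].T+c["extrinsics"][:3,3]
    return np.c_[c["cx"]+c["fx"]*q[:,0]/-q[:,2], c["cy"]-c["fy"]*q[:,1]/-q[:,2]]
def crop(c,u,v,w,h,s,name,pts=None):
    im=cv2.cvtColor(c["pixels"],cv2.COLOR_RGB2BGR)[v:v+h,u:u+w]
    im=cv2.resize(im,None,fx=s,fy=s,interpolation=cv2.INTER_CUBIC)
    for k in range(0,w,10): 
        cv2.line(im,(k*s,0),(k*s,6 if k%50 else 12),(0,0,255)); 
        if k%20==0: cv2.putText(im,str(u+k),(k*s,20),0,.35,(0,0,255))
    for k in range(0,h,10):
        cv2.line(im,(0,k*s),(6,k*s),(0,0,255)); 
        if k%20==0: cv2.putText(im,str(v+k),(8,k*s+4),0,.35,(0,0,255))
    if pts is not None:
        for p in pts: cv2.circle(im,(int((p[0]-u+.5)*s),int((p[1]-v+.5)*s)),2,(0,255,0),-1)
    cv2.imwrite("pics/"+name,im)
E
python3 - <<'E'
from h import *
c=camera("top"); s=camera("side")
import pickle; pickle.dump((c,s),open("c0.pkl","wb"))
crop(c,150,100,200,150,4,"t1.png");crop(c,290,100,150,150,4,"t2.png")
crop(c,120,310,130,90,6,"t3.png");crop(c,400,300,120,60,6,"t4.png")
crop(s,180,180,180,140,4,"s1.png")
E
```

```text
(no output)
```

View pics/t1.png

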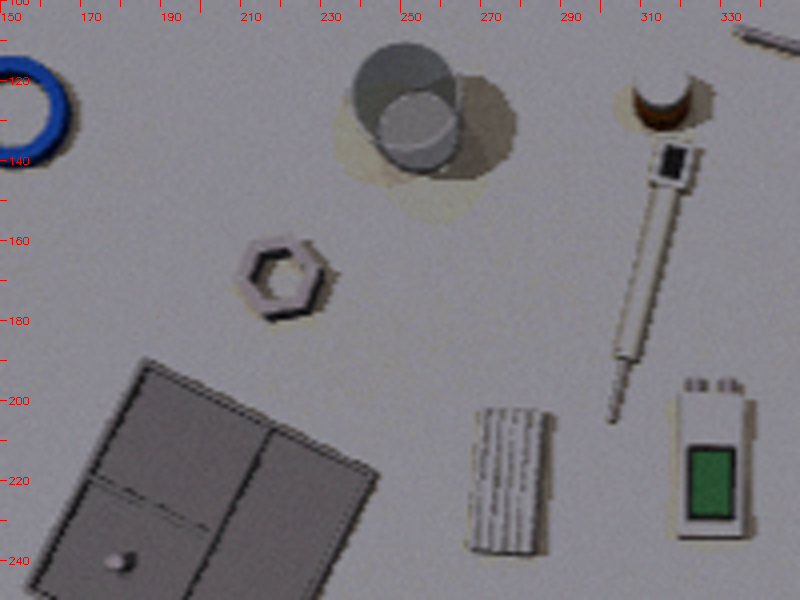

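View pics/t2.png

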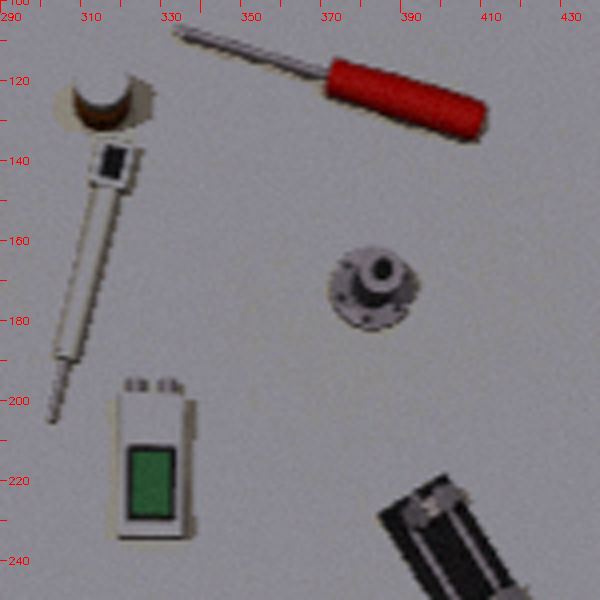

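View pics/t3.png

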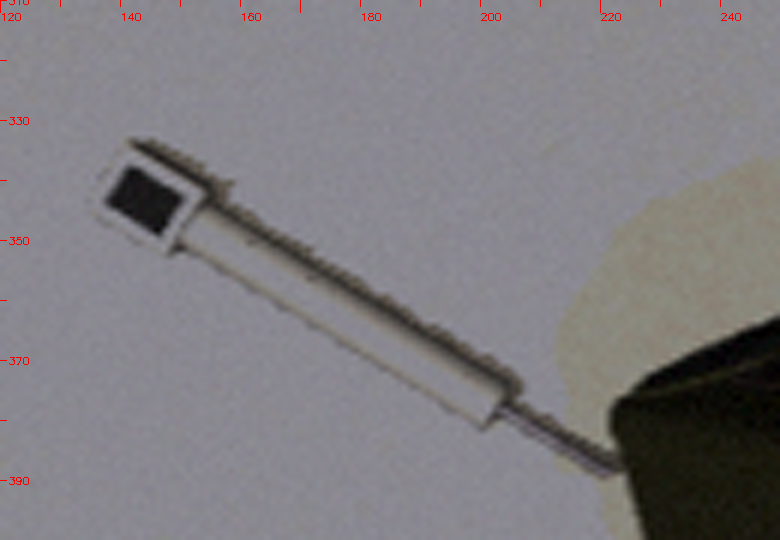

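View pics/t4.png

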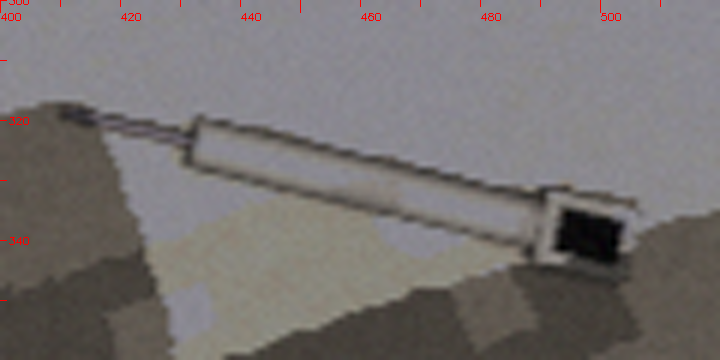

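View pics/s1.png

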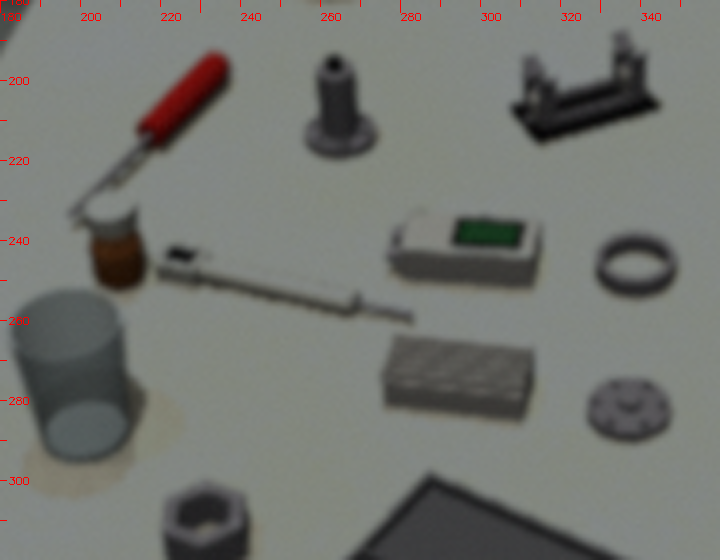

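```bash
python3 - <<'E'
from h import *
import pickle
c,s=pickle.load(open("c0.pkl","rb"))
crop(c,150,180,100,100,6,"t5.png");crop(c,375,210,60,60,10,"t6.png");crop(c,200,150,40,40,15,"t7.png");crop(c,365,150,40,40,15,"t8.png")
crop(c,295,130,50,110,7,"t9.png")
E
```

```text
(no output)
```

View pics/t5.png

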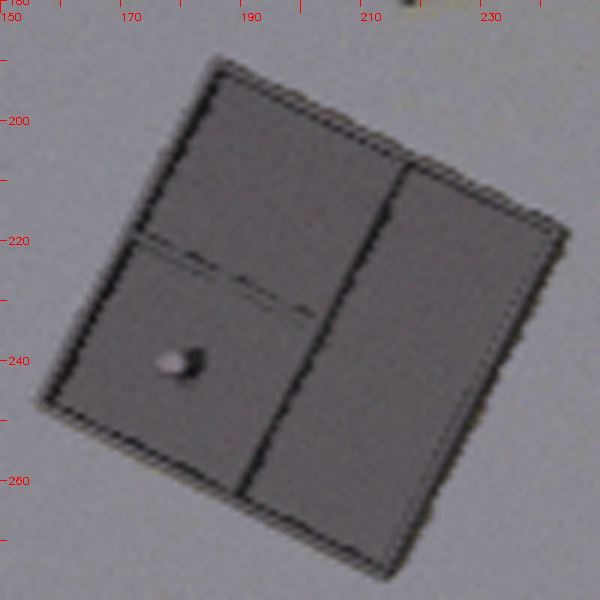

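View pics/t6.png

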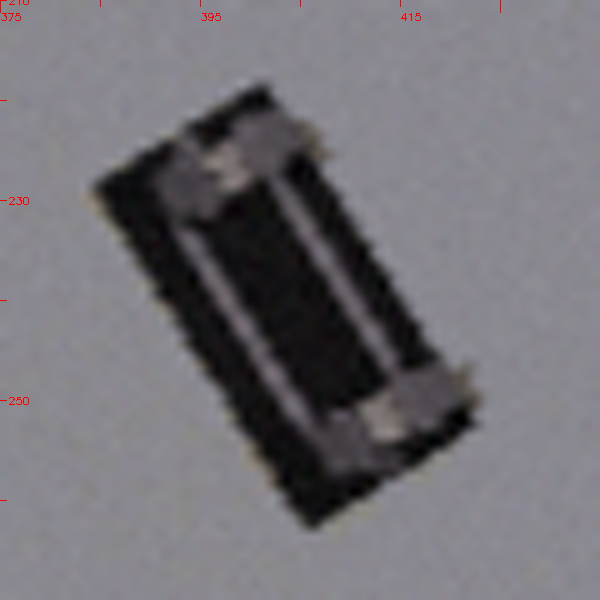

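View pics/t7.png

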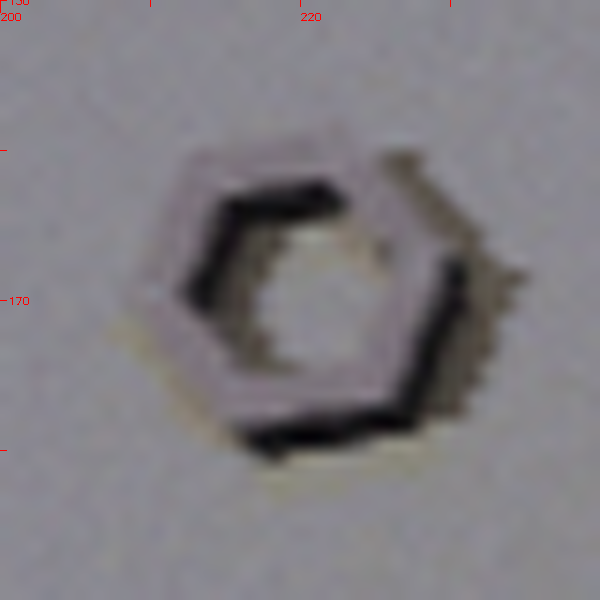

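View pics/t8.png

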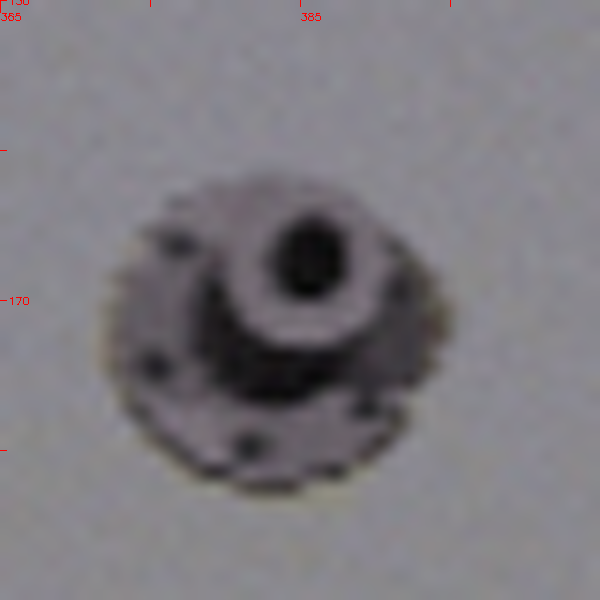

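View pics/t9.png

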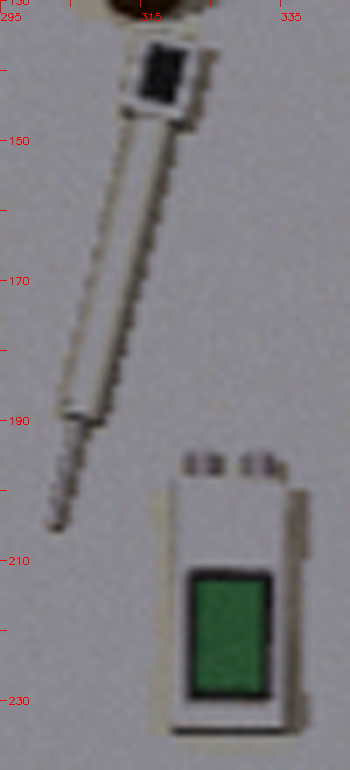

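```bash
python3 - <<'E'
from h import *
import pickle
c,s=pickle.load(open("c0.pkl","rb"))
def W(pts,u0,v0,sc,z): return np.array([p2w(c,u0+x/sc-.5,v0+y/sc-.5,z)[:2] for x,y in pts])
def fit(m,w):
    m=np.array(m,float);mc=m-m.mean(0);wc=w-w.mean(0)
    a=np.arctan2((mc[:,0]*wc[:,1]-mc[:,1]*wc[:,0]).sum(),(mc*wc).sum())
    Rm=np.array([[np.cos(a),-np.sin(a)],[np.sin(a),np.cos(a)]]); t=w.mean(0)-Rm@m.mean(0)
    return t.round(4),np.degrees(a).round(2),((w-m@Rm.T-t)*1e3).round(1).tolist()
print("tray",fit(np.array([[80,80],[80,-80],[-80,-80],[-80,80]])/1e3,W([(217,58),(570,235),(392,580),(38,403)],150,180,6,.012)))
print("clip",fit(np.array([[50,25],[50,-25],[-50,-25],[-50,25]])/1e3,W([(480,425),(310,530),(93,188),(267,82)],375,210,10,.006)))
a=np.radians(30+60*np.arange(6)); 
print("nut",fit(np.c_[np.cos(a),np.sin(a)]*.0265,W([(200,150),(345,125),(447,250),(405,395),(228,415),(130,300)][::-1],200,150,15,.026)))
print("sens tube",W([(303,262)],365,150,15,.06),"gland",W([(312,257)],365,150,15,.068),"flange",W([(277,332)],365,150,15,.006))
print("mod",fit(np.array([[44,20],[44,-20],[-44,-20],[-44,20]])/1e3,W([(175,478),(288,478),(285,728),(172,728)],295,130,7,.029)))
w=W([(147,115),(82,415),(163,75),(57,527)],295,130,7,.008); d=w[1]-w[0]
print("pen",w,w[:2].mean(0),np.linalg.norm(d),np.degrees(np.arctan2(d[1],d[0])))
d=w[3]-w[2];print(np.degrees(np.arctan2(d[1],d[0])))
for A,u0,v0 in (([(200,220),(495,415),(145,200)],120,310),([(545,220),(190,142),(590,230)],400,300)):
    w=W(A,u0,v0,6,.01); print(np.linalg.norm(w[0]-w[1]))
w=W([(280,492),(530,480)],180,180,4,0)
E
```

```text
tray (array([0.5024, 0.2398]), np.float64(-24.86), [[-0.7, 1.3], [-1.8, 0.1], [1.1, -1.0], [1.3, -0.4]])
clip (array([ 0.4989, -0.2571]), np.float64(-146.75), [[0.1, 0.3], [0.5, -0.0], [-0.4, 0.2], [-0.2, -0.5]])
nut (array([0.6611, 0.1988]), np.float64(71.09), [[-0.3, 0.1], [1.3, 0.8], [0.4, -1.6], [-0.6, 1.2], [-0.5, 1.1], [-0.3, -1.6]])
sens tube [[ 0.66872991 -0.20209572]] gland [[ 0.66794322 -0.20267414]] flange [[ 0.66790636 -0.20367753]]
mod (array([ 0.5511, -0.0684]), np.float64(1.05), [[-0.6, -0.5], [-0.1, 0.3], [0.6, 0.6], [0.2, -0.4]])
pen [[ 0.72678929 -0.03443245]
 [ 0.61867075 -0.01469557]
 [ 0.74139028 -0.03968249]
 [ 0.57863421 -0.00713087]] [ 0.67273002 -0.02456401] 0.10990524042482246 169.65465179577873
168.68992828823994
0.14166677603629957
0.14744456360009
```

```bash
cat >> h.py <<'E'
def plan(x,y,z,yaw,o=None):
    """yaw: world angle deg (mod 180) of opening axis. horizontal shift given in axes AFTER the turn and BEFORE"""
    o=o or get_obs(); Rm=R.from_euler("xyz",o["eef_rot"]).as_matrix()
    cy=np.degrees(np.arctan2(Rm[1,1],Rm[0,1])); d=(yaw-cy+90)%180-90
    e=np.array([x,y,z])-o["ee_pos"]
    print("tcp",o["ee_pos"].round(4),"yaw",cy.round(2),"tilt",np.degrees(np.arccos(-Rm[2,0])).round(2),"grip",round(o["grip_width"],4),"F",o["force"].round(1),"t",o["time_s"],"q",o["qpos"].round(2))
    # tool turn about tool x (down): -d
    print("turn about tool x deg",round(-d,2)," alt",round(-(d-180*np.sign(d)),2))
    print("shift before turn mm",(Rm.T@e*1e3).round(1)," after turn",((Rm@R.from_euler("x",-d,degrees=True).as_matrix()).T@e*1e3).round(1))
    print("q1 est",np.degrees(np.arctan2(y,x)))
tray=np.array([.5024,.2398]); ta=np.radians(-24.86)
def T(x,y): return tray+np.array([[np.cos(ta),-np.sin(ta)],[np.sin(ta),np.cos(ta)]])@[x,y]
E
python3 - <<'E'
from h import *
plan(.668,-.2025,.026,0)
plan(.668,-.2025,.026,-17)
print(T(.039,.035),T(-.039,.035),T(0,-.043))
E
```

```text
tcp [ 0.2246 -0.5019  0.2051] yaw -65.89 tilt 0.04 grip 0.0941 F [-0.1 -0.3 -0.9] t 0.2 q [-1.22  0.3   1.52  0.    1.32 -0.07]
turn about tool x deg -65.89  alt 114.11
shift before turn mm [ 179.2  -92.  -527. ]  after turn [ 179.2  443.4 -299.2]
q1 est -16.864349968380914
tcp [ 0.2246 -0.5019  0.2051] yaw -65.89 tilt 0.04 grip 0.0941 F [-0.1 -0.3 -0.9] t 0.2 q [-1.22  0.3   1.52  0.    1.32 -0.07]
turn about tool x deg -48.89  alt 131.11
shift before turn mm [ 179.2  -92.  -527. ]  after turn [ 179.2  336.6 -415.8]
q1 est -16.864349968380914
[0.55250026 0.25516112] [0.48172792 0.28795252] [0.48432269 0.20078448]
```

Emit:
step_arm(motion=[[[0,-0.008,-0.048,0,0,0],[0,-0.008,-0.048,0,0,0],[0,-0.008,-0.048,0,0,0],[0,-0.008,-0.048,0,0,0],[0,-0.008,-0.048,0,0,0],[0,-0.008,-0.048,0,0,0],[0,-0.008,-0.048,0,0,0],[0,-0.009,-0.048,0,0,0],[0,-0.009,-0.048,0,0,0],[0,-0.009,-0.048,0,0,0],[0,-0.009,-0.047,0,0,0],[0,0,0,0,0,0]]], fingers=0.094, squeeze=30)

```text
time_s: 1.7
ee_pos: [0.6696, -0.2004, 0.2041]
eef_rot: [-0.936, 1.569, 2.63]
force: [-0.5, -0.7, -0.6]
grip_width: 0.0941
```

Emit:
step_arm(motion=[[[0.015,0,0,-9.8,0,0],[0.015,0,0,-9.8,0,0],[0.015,0,0,-9.8,0,0],[0.015,0,0,-9.8,0,0],[0.015,0,0,-9.7,0,0],[0,0,0,0,0,0]]])

```text
time_s: 2.45
ee_pos: [0.667, -0.2033, 0.1294]
eef_rot: [-1.578, 1.568, 2.837]
force: [0.5, 0.2, -0.5]
grip_width: 0.094
```

```bash
python3 - <<'E'
from h import *
plan(.668,-.2025,.026,-17)
c=camera("top");s=camera("side")
o=get_obs()
print(w2p(c,[o["ee_pos"],[.668,-.2025,.0]]),w2p(s,[o["ee_pos"],[.668,-.2025,.0],[.668,-.2025,.068]]))
crop(c,330,110,100,100,6,"a1.png",w2p(c,[o["ee_pos"]]));crop(s,220,120,100,120,5,"a2.png",w2p(s,[o["ee_pos"],[.668,-.2025,.0],[.668,-.2025,.068]]))
E
```

```text
tcp [ 0.667  -0.2033  0.1294] yaw -17.1 tilt 0.13 grip 0.094 F [ 0.5  0.2 -0.5] t 2.45 q [-0.35  0.7   1.12 -0.    1.33 -0.05]
turn about tool x deg -0.1  alt 179.9
shift before turn mm [103.4   0.9  -1.1]  after turn [103.4   0.9  -1.1]
q1 est -16.864349968380914
[[388.60564486 161.15412302]
 [382.24125775 172.04159784]] [[260.01813678 173.37663999]
 [263.51052384 212.888638  ]
 [261.69537782 192.99119119]]
```

View pics/a1.png

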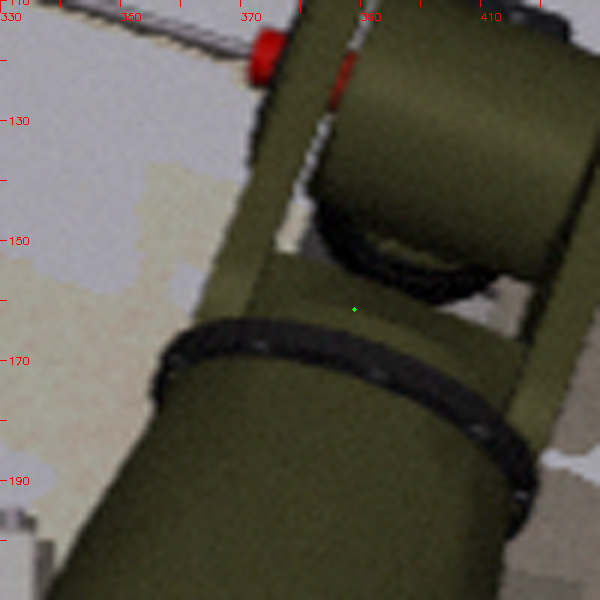

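View pics/a2.png

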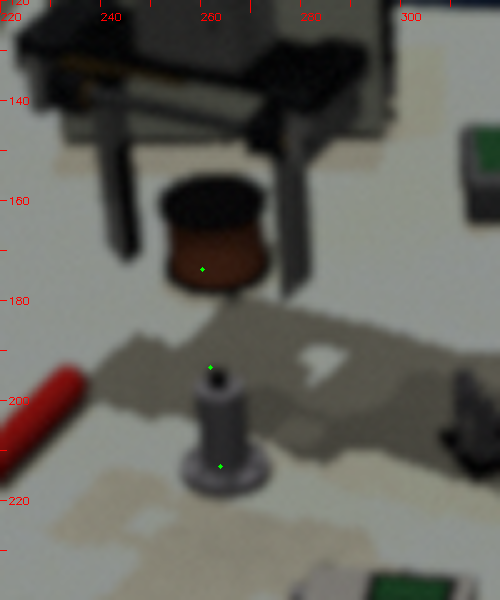

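Emit:
step_arm(motion=[[[0.03,0.001,-0.001,0,0,0],[0.03,0,0,0,0,0],[0.025,0,0,0,0,0],[0.018,0,0,0,0,0],[0,0,0,0,0,0]]])

```text
time_s: 3.18
ee_pos: [0.6689, -0.2021, 0.0268]
eef_rot: [-1.629, 1.569, 2.785]
force: [-0.0, -0.5, -0.1]
grip_width: 0.0939
```

Emit:
step_arm(motion=[[[0,0,0,0,0,0],[0,0,0,0,0,0],[0,0,0,0,0,0],[0,0,0,0,0,0],[0,0,0,0,0,0],[0,0,0,0,0,0]]], fingers=0.0, squeeze=30)

```text
time_s: 3.92
ee_pos: [0.6694, -0.2021, 0.0275]
eef_rot: [2.391, 1.571, 0.523]
force: [0.0, -0.8, -0.2]
grip_width: 0.0373
```

Emit:
step_arm(motion=[[[0,0,0,0,0,0],[0,0,0,0,0,0],[0,0,0,0,0,0],[0,0,0,0,0,0]]])

```text
time_s: 4.42
ee_pos: [0.6693, -0.2021, 0.0274]
eef_rot: [-1.644, 1.571, 2.772]
force: [-0.8, 0.7, 0.1]
grip_width: 0.0273
```

Emit:
step_arm(motion=[[[-0.015,0,0,0,0,0],[-0.03,0,0,0,0,0],[-0.04,0,0,0,0,0],[-0.04,0,0,0,0,0],[0,0,0,0,0,0]]])

```text
time_s: 5.05
ee_pos: [0.6706, -0.2025, 0.1569]
eef_rot: [1.53, 1.564, -0.338]
force: [-0.4, 0.9, -2.8]
grip_width: 0.0275
```

```bash
python3 - <<'E'
from h import *
plan(.5525,.2552,.0315,20)
plan(.5525,.2552,.0315,-24.86)
s=camera("side");crop(s,220,120,120,120,5,"a3.png")
E
```

```text
tcp [ 0.6706 -0.2025  0.1569] yaw -16.99 tilt 0.39 grip 0.0275 F [-0.4  0.9 -2.8] t 5.05 q [-0.35  0.68  1.08  0.    1.38 -0.05]
turn about tool x deg -36.99  alt 143.01
shift before turn mm [ 123.6 -247.6 -403.3]  after turn [ 123.6   44.9 -471.1]
q1 est 24.7922365237435
tcp [ 0.6706 -0.2025  0.1569] yaw -16.99 tilt 0.39 grip 0.0275 F [-0.4  0.9 -2.8] t 5.05 q [-0.35  0.68  1.08  0.    1.38 -0.05]
turn about tool x deg 7.87  alt -172.13
shift before turn mm [ 123.6 -247.6 -403.3]  after turn [ 123.6 -300.5 -365.6]
q1 est 24.7922365237435
```

View pics/a3.png

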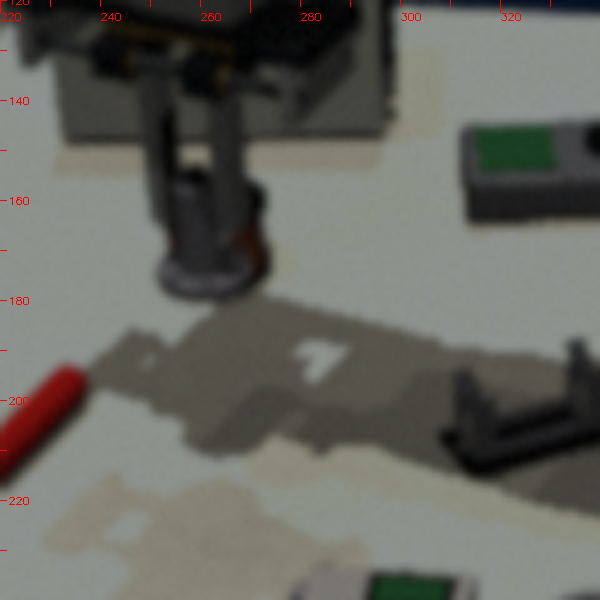

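Emit:
step_arm(motion=[[[0,-0.0225,-0.0367,0,0,0],[0,-0.0225,-0.0367,0,0,0],[0,-0.0225,-0.0367,0,0,0],[0,-0.0225,-0.0367,0,0,0],[0,-0.0225,-0.0367,0,0,0],[0,-0.0225,-0.0367,0,0,0],[0,-0.0225,-0.0367,0,0,0],[0,-0.0225,-0.0367,0,0,0],[0,-0.0225,-0.0367,0,0,0],[0,-0.0225,-0.0367,0,0,0],[0.02,-0.0225,-0.0363,0,0,0],[0.02,0,0,7.9,0,0]]])

```text
time_s: 6.6
ee_pos: [0.5487, 0.2582, 0.1101]
eef_rot: [-0.889, 1.568, -2.894]
force: [0.5, -0.4, -3.5]
grip_width: 0.0277
```

Emit:
step_arm(motion=[[[0.02,0,0,0,0,0],[0,0,0,0,0,0]]])

```text
time_s: 6.85
ee_pos: [0.549, 0.2554, 0.0897]
eef_rot: [-0.769, 1.566, -2.774]
force: [0.1, -0.4, -1.3]
grip_width: 0.0272
```

```bash
python3 - <<'E'
from h import *
plan(.5525,.2552,.0315,-24.86)
E
```

```text
tcp [0.549  0.2554 0.0897] yaw -24.87 tilt 0.3 grip 0.0272 F [ 0.1 -0.4 -1.3] t 6.85 q [0.37 0.54 1.47 0.   1.14 0.81]
turn about tool x deg -0.01  alt 179.99
shift before turn mm [58.1  3.5 -1.5]  after turn [58.1  3.5 -1.5]
q1 est 24.7922365237435
```

Emit:
step_arm(motion=[[[0.02,0.002,-0.001,0,0,0],[0.02,0.0015,-0.0005,0,0,0],[0.012,0,0,0,0,0],[0.004,0,0,0,0,0],[0,0,0,0,0,0],[0,0,0,0,0,0]]])

```text
time_s: 7.6
ee_pos: [0.5546, 0.256, 0.0371]
eef_rot: [2.395, 1.57, 0.39]
force: [-0.4, -1.0, -2.9]
grip_width: 0.0274
```

```bash
python3 - <<'E'
from h import *
plan(.5525,.2552,.0315,-24.86)
s=camera("side");crop(s,240,280,120,100,6,"a4.png")
E
```

```text
tcp [0.5546 0.256  0.0371] yaw -24.89 tilt 0.06 grip 0.0274 F [-0.4 -1.  -2.9] t 7.6 q [0.37 0.61 1.49 0.   1.04 0.81]
turn about tool x deg -0.03  alt 179.97
shift before turn mm [ 5.6 -1.6  1.6]  after turn [ 5.6 -1.6  1.6]
q1 est 24.7922365237435
```

View pics/a4.png

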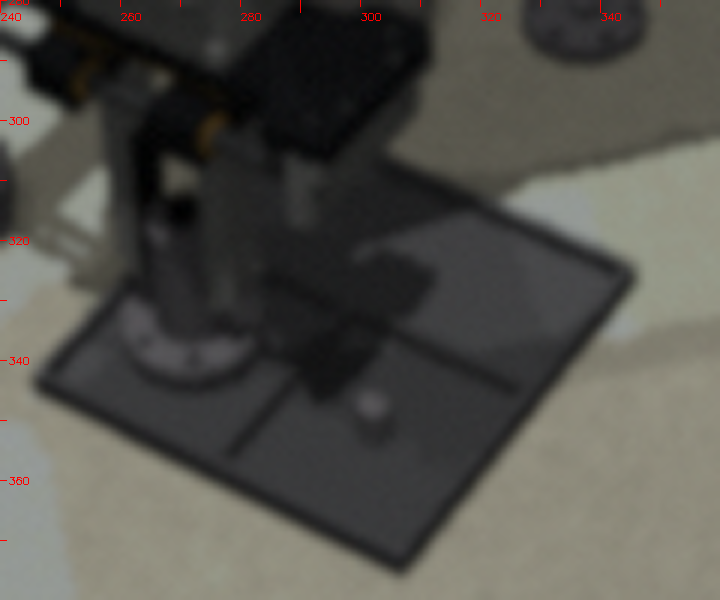

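Emit:
step_arm(motion=[[[0.003,0,0,0,0,0],[0.002,0,0,0,0,0],[0,0,0,0,0,0]]])

```text
time_s: 8.02
ee_pos: [0.5543, 0.2558, 0.0314]
eef_rot: [-1.426, 1.571, 2.852]
force: [0.4, -0.1, -2.7]
grip_width: 0.0275
```

Emit:
step_arm(motion=[[[0,0,0,0,0,0],[0,0,0,0,0,0],[0,0,0,0,0,0],[0,0,0,0,0,0]]], fingers=0.06)

```text
time_s: 8.52
ee_pos: [0.5544, 0.2558, 0.0315]
eef_rot: [2.332, 1.571, 0.326]
force: [-0.9, 1.5, 0.8]
grip_width: 0.0597
```

Emit:
step_arm(motion=[[[-0.015,0,0,0,0,0],[-0.025,0,0,0,0,0],[-0.03,0,0,0,0,0],[-0.03,0,0,0,0,0]]])

```text
time_s: 9.02
ee_pos: [0.5544, 0.2558, 0.1336]
eef_rot: [2.362, 1.57, 0.357]
force: [0.0, 0.4, 0.6]
grip_width: 0.0602
```

```bash
python3 - <<'E'
from h import *
for a in (11.09,71.09,-48.9): plan(.661,.199,.010,a)
s=camera("side");crop(s,240,280,120,100,6,"a5.png")
E
```

```text
tcp [0.5544 0.2558 0.1336] yaw -24.89 tilt 0.06 grip 0.0602 F [0.  0.4 0.6] t 9.025 q [ 0.37  0.5   1.42 -0.    1.22  0.81]
turn about tool x deg -35.98  alt 144.02
shift before turn mm [123.7 120.5   6.8]  after turn [123.7  93.6  76.3]
q1 est 16.754894342287077
tcp [0.5544 0.2558 0.1336] yaw -24.89 tilt 0.06 grip 0.0602 F [0.  0.4 0.6] t 9.025 q [ 0.37  0.5   1.42 -0.    1.22  0.81]
turn about tool x deg 84.02  alt -95.98
shift before turn mm [123.7 120.5   6.8]  after turn [ 123.7   19.3 -119.2]
q1 est 16.754894342287077
tcp [0.5544 0.2558 0.1336] yaw -24.89 tilt 0.06 grip 0.0602 F [0.  0.4 0.6] t 9.025 q [ 0.37  0.5   1.42 -0.    1.22  0.81]
turn about tool x deg 24.01  alt -155.99
shift before turn mm [123.7 120.5   6.8]  after turn [123.7 112.9 -42.9]
q1 est 16.754894342287077
```

View pics/a5.png

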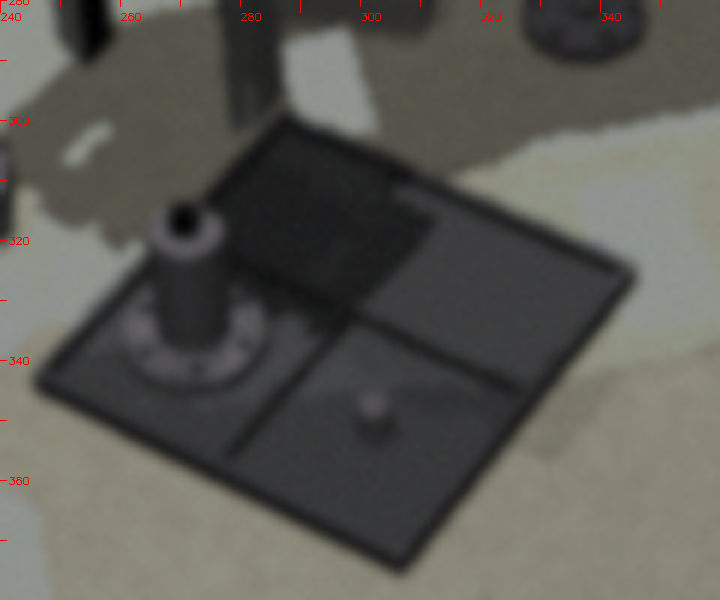

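Emit:
step_arm(motion=[[[0,0.03,0.0017,0,0,0],[0,0.03,0.0017,0,0,0],[0,0.03,0.0017,0,0,0],[0,0.0305,0.0017,0,0,0],[0.02,0,0,-9,0,0],[0.02,0,0,-9,0,0],[0.02,0,0,-9,0,0],[0.02,0,0,-9,0,0],[0,0,0,0,0,0],[0,0,0,0,0,0]]], fingers=0.075)

```text
time_s: 10.32
ee_pos: [0.6613, 0.1991, 0.0529]
eef_rot: [1.638, 1.569, 0.257]
force: [-0.4, -0.4, 0.1]
grip_width: 0.0752
```

```bash
python3 - <<'E'
from h import *
plan(.661,.199,.010,11.09)
s=camera("side");crop(s,190,250,100,100,6,"a6.png",w2p(s,[[.661,.199,0],[.661,.199,.026]]))
E
```

```text
tcp [0.6613 0.1991 0.0529] yaw 10.91 tilt 0.09 grip 0.0752 F [-0.4 -0.4  0.1] t 10.325 q [0.24 0.75 1.2  0.   1.18 0.05]
turn about tool x deg -0.18  alt 179.82
shift before turn mm [42.9 -0.4  0. ]  after turn [42.9 -0.4  0. ]
q1 est 16.754894342287077
```

View pics/a6.png

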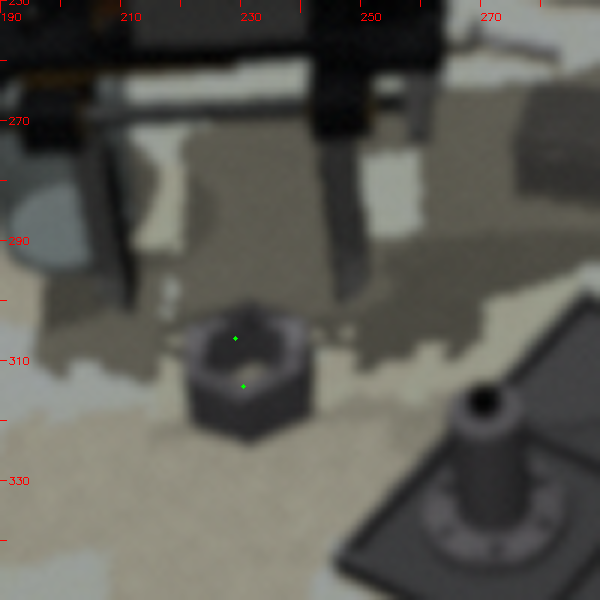

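Emit:
step_arm(motion=[[[0.02,0,0,0,0,0],[0.018,0,0,0,0,0],[0.005,0,0,0,0,0],[0,0,0,0,0,0]]])

```text
time_s: 10.88
ee_pos: [0.6605, 0.1989, 0.0078]
eef_rot: [-1.547, 1.57, -2.924]
force: [-0.3, 0.1, 0.9]
grip_width: 0.0752
```

Emit:
step_arm(motion=[[[0,0,0,0,0,0],[0,0,0,0,0,0],[0,0,0,0,0,0],[0,0,0,0,0,0],[0,0,0,0,0,0],[0,0,0,0,0,0]]], fingers=0.0, squeeze=30)

```text
time_s: 11.62
ee_pos: [0.6609, 0.199, 0.0087]
eef_rot: [1.7, 1.57, 0.323]
force: [-0.0, -0.3, 3.0]
grip_width: 0.0458
```

Emit:
step_arm(motion=[[[-0.015,0,0,0,0,0],[-0.03,0,0,0,0,0],[-0.04,0,0,0,0,0],[-0.04,0,0,0,0,0],[0,0,0,0,0,0]]])

```text
time_s: 12.25
ee_pos: [0.662, 0.1993, 0.1378]
eef_rot: [1.619, 1.565, 0.242]
force: [-0.3, -0.1, -3.5]
grip_width: 0.0455
```

```bash
python3 - <<'E'
from h import *
plan(.4817,.288,.015,65.14)
s=camera("side");crop(s,190,230,100,100,6,"a7.png")
E
```

```text
tcp [0.662  0.1993 0.1378] yaw 11.11 tilt 0.36 grip 0.0455 F [-0.3 -0.1 -3.5] t 12.25 q [0.24 0.67 1.14 0.   1.33 0.05]
turn about tool x deg -54.03  alt 125.97
shift before turn mm [ 121.9 -160.6 -121.8]  after turn [ 121.9    4.2 -201.5]
q1 est 30.87446448044604
```

View pics/a7.png

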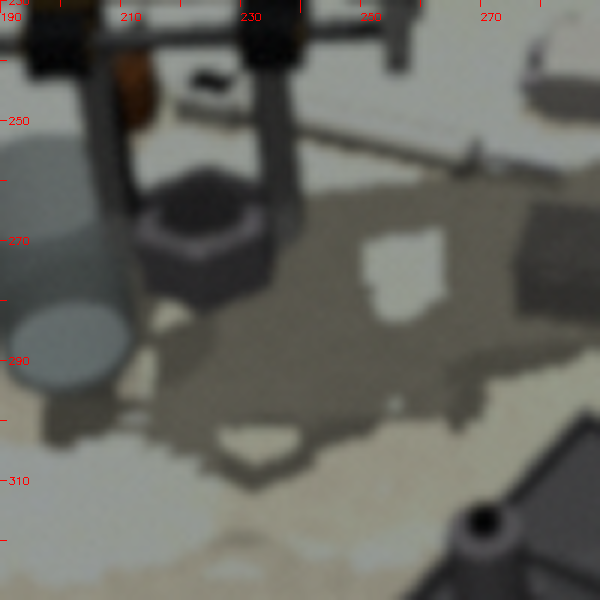

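Emit:
step_arm(motion=[[[0,-0.0321,-0.0244,0,0,0],[0,-0.0321,-0.0244,0,0,0],[0,-0.0321,-0.0244,0,0,0],[0,-0.0321,-0.0244,0,0,0],[0,-0.0321,-0.0244,0,0,0],[0.01,0,0,-9,0,0],[0.01,0,0,-9,0,0],[0.01,0,0,-9,0,0],[0.01,0,0,-9,0,0],[0.01,0,0,-9,0,0],[0.01,0,0,-9,0,0],[0,0,0,0,0,0]]])

```text
time_s: 13.8
ee_pos: [0.4787, 0.2872, 0.0717]
eef_rot: [-2.237, 1.567, -2.672]
force: [-0.4, 0.3, -2.0]
grip_width: 0.0458
```

```bash
python3 - <<'E'
from h import *
plan(.4817,.288,.0145,65.14)
import pickle
c,s=pickle.load(open("c0.pkl","rb"))
print(p2w(c,150+172/6-.5,180+362/6-.5,.022))
s=camera("side");crop(s,240,250,120,130,5,"a8.png")
E
```

```text
tcp [0.4787 0.2872 0.0717] yaw 65.05 tilt 0.2 grip 0.0458 F [-0.4  0.3 -2. ] t 13.8 q [ 0.47  0.46  1.63  0.    1.05 -0.66]
turn about tool x deg -0.09  alt 179.91
shift before turn mm [57.2  2.2  2.5]  after turn [57.2  2.2  2.5]
q1 est 30.87446448044604
[0.48222099 0.2902519  0.022     ]
```

View pics/a8.png

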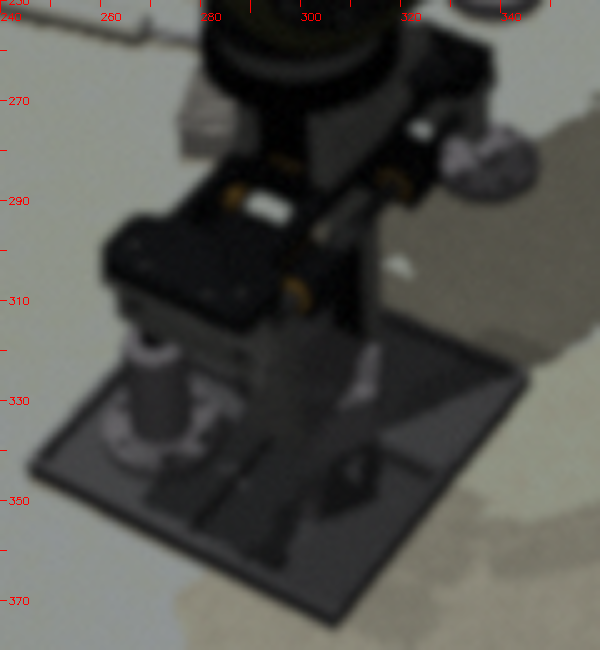

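Emit:
step_arm(motion=[[[0.01,0.0025,0.002,0,0,0],[0.015,0,0,0,0,0],[0.015,0,0,0,0,0],[0.012,0,0,0,0,0],[0,0,0,0,0,0],[0,0,0,0,0,0]]])

```text
time_s: 14.6
ee_pos: [0.4828, 0.2893, 0.0218]
eef_rot: [0.948, 1.57, 0.514]
force: [0.1, -0.1, -1.0]
grip_width: 0.0456
```

```bash
python3 - <<'E'
from h import *
plan(.4820,.289,.0135,65.14)
E
```

```text
tcp [0.4828 0.2893 0.0218] yaw 65.11 tilt 0.03 grip 0.0456 F [ 0.1 -0.1 -1. ] t 14.6 q [ 0.47  0.54  1.64  0.    0.96 -0.66]
turn about tool x deg -0.03  alt 179.97
shift before turn mm [ 8.3 -0.6 -0.6]  after turn [ 8.3 -0.6 -0.7]
q1 est 30.946272315492926
```

Emit:
step_arm(motion=[[[0.005,0,0,0,0,0],[0.0035,0,0,0,0,0],[0,0,0,0,0,0],[0,0,0,0,0,0]]])

```text
time_s: 15.1
ee_pos: [0.4826, 0.2891, 0.0129]
eef_rot: [-2.81, 1.571, 3.039]
force: [0.7, 0.5, -2.3]
grip_width: 0.0458
```

Emit:
step_arm(motion=[[[0,0,0,0,0,0],[0,0,0,0,0,0],[0,0,0,0,0,0]]], fingers=0.062)

```text
time_s: 15.48
ee_pos: [0.4827, 0.2892, 0.013]
eef_rot: [1.012, 1.571, 0.577]
force: [0.1, -0.9, -0.2]
grip_width: 0.062
```

Emit:
step_arm(motion=[[[-0.015,0,0,0,0,0],[-0.025,0,0,0,0,0],[-0.03,0,0,0,0,0],[-0.03,0,0,0,0,0]]])

```text
time_s: 15.98
ee_pos: [0.4827, 0.2892, 0.115]
eef_rot: [0.952, 1.57, 0.518]
force: [-0.1, 0.2, -0.2]
grip_width: 0.062
```

```bash
python3 - <<'E'
from h import *
plan(.551,-.0685,.011,-88.95)
s=camera("side");crop(s,240,250,120,130,5,"a9.png")
E
```

```text
tcp [0.4827 0.2892 0.115 ] yaw 65.11 tilt 0.05 grip 0.062 F [-0.1  0.2 -0.2] t 15.975 q [ 0.47  0.42  1.58  0.    1.14 -0.66]
turn about tool x deg -25.94  alt 154.06
shift before turn mm [ 103.9 -295.8  212.5]  after turn [ 103.9 -358.9   61.7]
q1 est -7.086618646945716
```

View pics/a9.png

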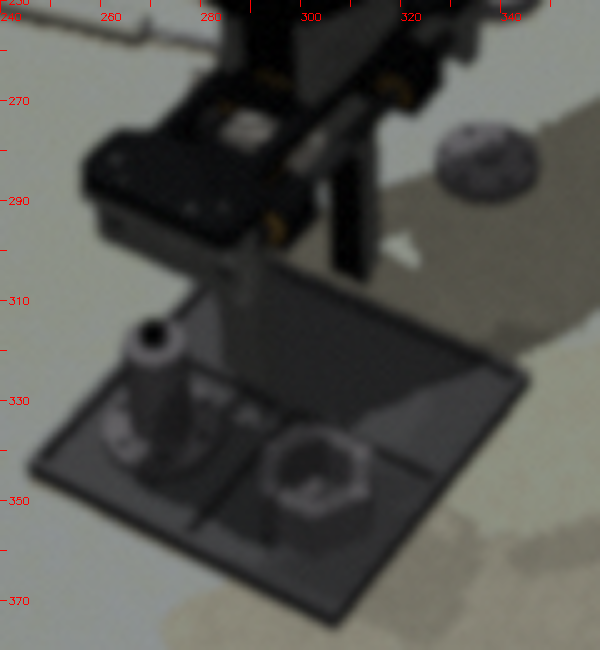

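Emit:
step_arm(motion=[[[0,-0.037,0.0266,0,0,0],[0,-0.037,0.0266,0,0,0],[0,-0.037,0.0266,0,0,0],[0,-0.037,0.0266,0,0,0],[0,-0.037,0.0266,0,0,0],[0,-0.037,0.0266,0,0,0],[0,-0.037,0.0266,0,0,0],[0,-0.037,0.0266,0,0,0],[0.02,0,0,-8.6,0,0],[0.02,0,0,-8.7,0,0],[0.015,0,0,-8.7,0,0],[0,0,0,0,0,0]]], fingers=0.07)

```text
time_s: 17.52
ee_pos: [0.5507, -0.0689, 0.0579]
eef_rot: [2.95, 1.57, 2.968]
force: [0.5, 0.5, -0.2]
grip_width: 0.07
```

```bash
python3 - <<'E'
from h import *
plan(.551,-.0685,.011,-88.95)
s=camera("side");crop(s,260,200,110,100,6,"b1.png",w2p(s,[[.551,-.0685,.029]]))
E
```

```text
tcp [ 0.5507 -0.0689  0.0579] yaw 91.06 tilt 0.06 grip 0.07 F [ 0.5  0.5 -0.2] t 17.525 q [-0.19  0.48  1.65 -0.    1.02 -1.78]
turn about tool x deg 0.01  alt -179.99
shift before turn mm [46.9  0.4  0.3]  after turn [46.9  0.4  0.3]
q1 est -7.086618646945716
```

View pics/b1.png

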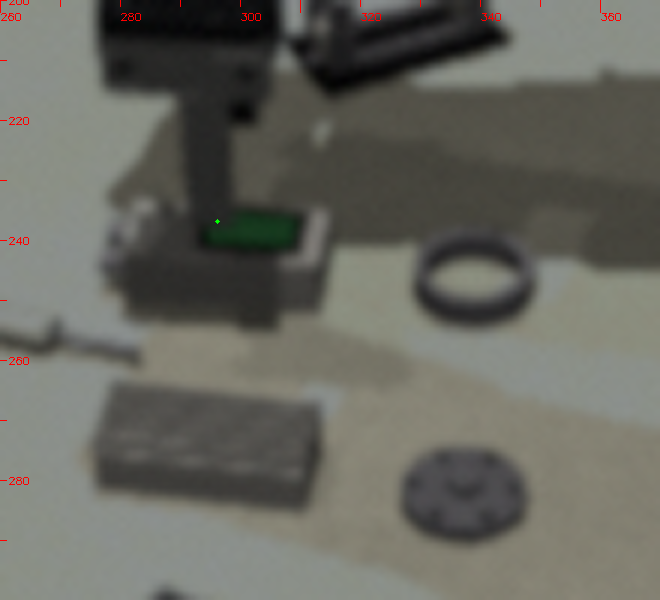

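Emit:
step_arm(motion=[[[0.02,0,0,0,0,0],[0.018,0,0,0,0,0],[0.008,0,0,0,0,0],[0,0,0,0,0,0]]])

```text
time_s: 18.08
ee_pos: [0.551, -0.0689, 0.0118]
eef_rot: [2.931, 1.57, 2.949]
force: [0.7, 0.6, 1.1]
grip_width: 0.0703
```

Emit:
step_arm(motion=[[[0,0,0,0,0,0],[0,0,0,0,0,0],[0,0,0,0,0,0],[0,0,0,0,0,0],[0,0,0,0,0,0],[0,0,0,0,0,0]]], fingers=0.0, squeeze=30)

```text
time_s: 18.82
ee_pos: [0.5512, -0.0689, 0.0122]
eef_rot: [0.246, 1.57, 0.266]
force: [-1.3, 1.0, 5.9]
grip_width: 0.0395
```

Emit:
step_arm(motion=[[[-0.015,0,0,0,0,0],[-0.03,0,0,0,0,0],[-0.03,0,0,0,0,0],[-0.03,0,0,0,0,0],[0,0,0,0,0,0]]])

```text
time_s: 19.45
ee_pos: [0.552, -0.0692, 0.1193]
eef_rot: [-0.25, 1.567, -0.23]
force: [-1.0, 1.3, -1.2]
grip_width: 0.0398
```

```bash
python3 - <<'E'
from h import *
# module +x after turn = tray +x ; sockets 10mm at +x -> shift centre -5mm
x,y=T(-.005,-.043); print(x,y)
plan(x,y,.016,65.14)
s=camera("side");crop(s,240,170,120,100,6,"b2.png")
E
```

```text
0.47978600493233464 0.2028864899111503
tcp [ 0.552  -0.0692  0.1193] yaw 91.11 tilt 0.24 grip 0.0398 F [-1.   1.3 -1.2] t 19.45 q [-0.19  0.4   1.6  -0.    1.14 -1.78]
turn about tool x deg 25.97  alt -154.03
shift before turn mm [102.8 273.6 -67.4]  after turn [ 102.8  216.4 -180.4]
q1 est 22.921981208825958
```

View pics/b2.png

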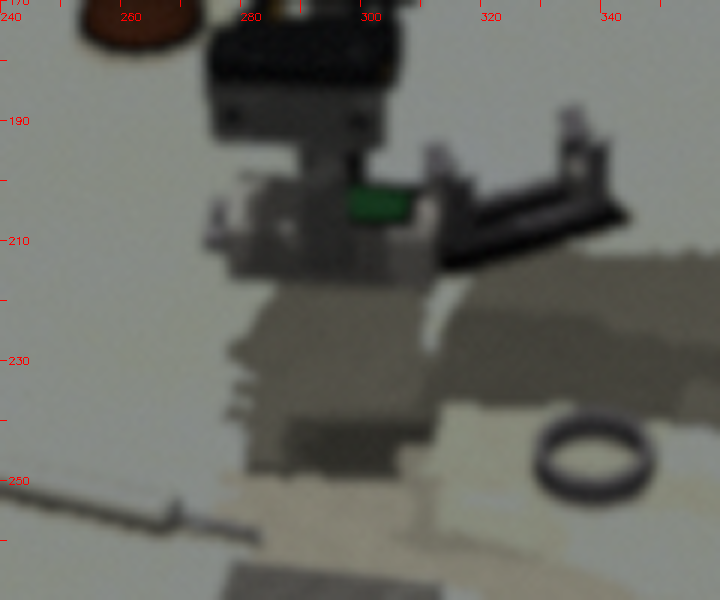

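Emit:
step_arm(motion=[[[0,0.0391,-0.0096,0,0,0],[0,0.0391,-0.0096,0,0,0],[0,0.0391,-0.0096,0,0,0],[0,0.0391,-0.0096,0,0,0],[0,0.0391,-0.0096,0,0,0],[0,0.0391,-0.0096,0,0,0],[0,0.0391,-0.0096,0,0,0],[0,0,0,8.6,0,0],[0,0,0,8.7,0,0],[0.02,0,0,8.7,0,0],[0.02,0,0,0,0,0],[0,0,0,0,0,0]]])

```text
time_s: 21.0
ee_pos: [0.4772, 0.2029, 0.0747]
eef_rot: [-2.368, 1.566, -2.802]
force: [-0.7, -0.7, -1.7]
grip_width: 0.0399
```

```bash
python3 - <<'E'
from h import *
x,y=T(-.005,-.043)
plan(x,y,.0168,65.14)
E
```

```text
tcp [0.4772 0.2029 0.0747] yaw 65.12 tilt 0.26 grip 0.0399 F [-0.7 -0.7 -1.7] t 21.0 q [ 0.33  0.38  1.74 -0.    1.02 -0.81]
turn about tool x deg -0.02  alt 179.98
shift before turn mm [57.9  1.3  2.5]  after turn [57.9  1.3  2.5]
q1 est 22.921981208825958
```

Emit:
step_arm(motion=[[[0.02,0.0005,0.001,0,0,0],[0.02,0,0,0,0,0],[0.01,0,0,0,0,0],[0,0,0,0,0,0],[0,0,0,0,0,0]]])

```text
time_s: 21.62
ee_pos: [0.4801, 0.2036, 0.0277]
eef_rot: [0.797, 1.57, 0.363]
force: [0.2, -0.7, -1.7]
grip_width: 0.0399
```

```bash
python3 - <<'E'
from h import *
x,y=T(-.005,-.043)
plan(x,y,.0165,65.14)
s=camera("side");crop(s,240,250,120,130,5,"b3.png")
E
```

```text
tcp [0.4801 0.2036 0.0277] yaw 65.11 tilt 0.06 grip 0.0399 F [ 0.2 -0.7 -1.7] t 21.625 q [ 0.33  0.46  1.76  0.    0.92 -0.81]
turn about tool x deg -0.03  alt 179.97
shift before turn mm [11.2 -0.8  0. ]  after turn [11.2 -0.8  0. ]
q1 est 22.921981208825958
```

View pics/b3.png

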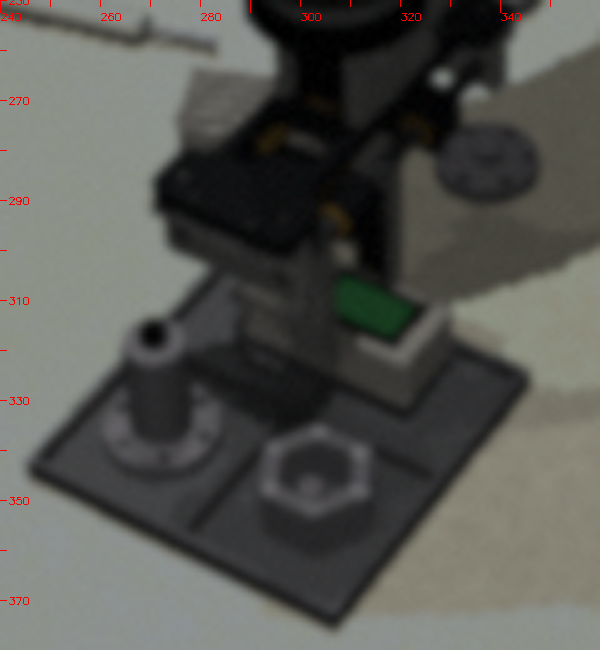

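Emit:
step_arm(motion=[[[0.006,0,0,0,0,0],[0.005,0,0,0,0,0],[0,0,0,0,0,0],[0,0,0,0,0,0]]])

```text
time_s: 22.18
ee_pos: [0.4798, 0.2035, 0.0158]
eef_rot: [0.683, 1.571, 0.248]
force: [0.5, -0.1, -0.6]
grip_width: 0.0396
```

Emit:
step_arm(motion=[[[0,0,0,0,0,0],[0,0,0,0,0,0],[0,0,0,0,0,0]]], fingers=0.055)

```text
time_s: 22.55
ee_pos: [0.4797, 0.2035, 0.0159]
eef_rot: [2.026, 1.571, 1.591]
force: [-0.4, -0.2, -0.2]
grip_width: 0.0549
```

Emit:
step_arm(motion=[[[-0.015,0,0,0,0,0],[-0.025,0,0,0,0,0],[-0.03,0,0,0,0,0],[-0.03,0,0,0,0,0]]])

```text
time_s: 23.05
ee_pos: [0.4797, 0.2035, 0.118]
eef_rot: [0.786, 1.57, 0.351]
force: [-0.6, 0.1, 0.1]
grip_width: 0.0552
```

```bash
python3 - <<'E'
from h import *
plan(.6727,-.0246,.002,79.2)
plan(.6727,-.0246,.002,90-180+169.2)
s=camera("side");crop(s,240,250,120,130,5,"b4.png")
E
```

```text
tcp [0.4797 0.2035 0.118 ] yaw 65.11 tilt 0.05 grip 0.0552 F [-0.6  0.1  0.1] t 23.05 q [ 0.33  0.33  1.7   0.    1.11 -0.81]
turn about tool x deg -14.09  alt 165.91
shift before turn mm [ 116.1 -125.7  271. ]  after turn [ 116.1 -187.9  232.2]
q1 est -2.094318989628966
tcp [0.4797 0.2035 0.118 ] yaw 65.11 tilt 0.05 grip 0.0552 F [-0.6  0.1  0.1] t 23.05 q [ 0.33  0.33  1.7   0.    1.11 -0.81]
turn about tool x deg -14.09  alt 165.91
shift before turn mm [ 116.1 -125.7  271. ]  after turn [ 116.1 -187.9  232.2]
q1 est -2.094318989628966
```

View pics/b4.png

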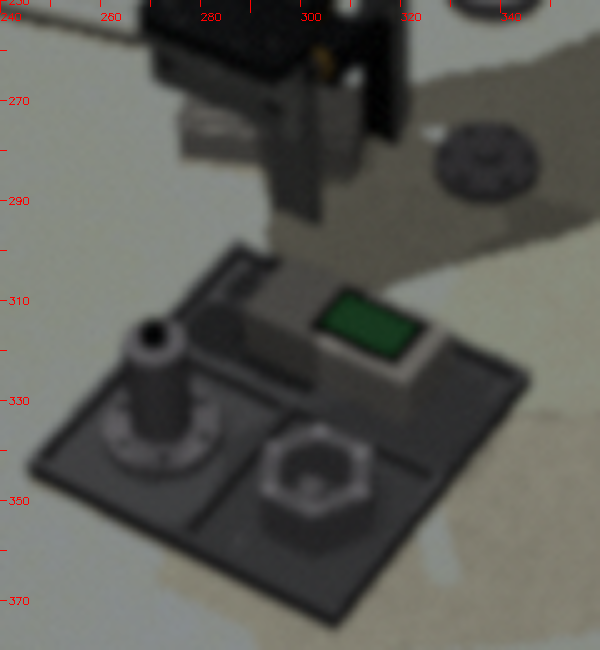

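Emit:
step_arm(motion=[[[0,-0.018,0.0387,0,0,0],[0,-0.018,0.0387,0,0,0],[0,-0.018,0.0387,0,0,0],[0,-0.018,0.0387,0,0,0],[0,-0.018,0.0387,0,0,0],[0,-0.018,0.0387,0,0,0],[0,-0.018,0.0387,0,0,0],[0,0,0,10.3,0,0],[0,0,0,10.3,0,0],[0,0,0,10.3,0,0],[0,0,0,10.3,0,0],[0,0,0,10.3,0,0]]], fingers=0.045)

```text
time_s: 24.6
ee_pos: [0.6725, -0.0249, 0.1169]
eef_rot: [1.321, 1.57, -0.019]
force: [0.7, 0.0, 0.3]
grip_width: 0.0452
```

Emit:
step_arm(motion=[[[0,0,0,10.4,0,0],[0,0,0,10.4,0,0],[0,0,0,10.4,0,0],[0,0,0,10.4,0,0],[0,0,0,10.4,0,0],[0,0,0,10.4,0,0],[0,0,0,10.4,0,0],[0,0,0,10.4,0,0],[0.02,0,0,10.4,0,0],[0.02,0,0,10.4,0,0],[0.02,0,0,10.4,0,0],[0,0,0,0,0,0]]])

```text
time_s: 26.1
ee_pos: [0.6718, -0.0248, 0.0553]
eef_rot: [0.081, 1.569, 3.035]
force: [-0.9, -0.2, -0.1]
grip_width: 0.045
```

```bash
python3 - <<'E'
from h import *
plan(.6727,-.0246,.002,79.2)
s=camera("side");crop(s,200,180,110,100,6,"b5.png",w2p(s,[[.6727,-.0246,.016],[.7267,-.0348,.016],[.6187,-.0144,.016]]))
c=camera("top");crop(c,280,110,110,110,5,"b6.png")
E
```

```text
tcp [ 0.6718 -0.0248  0.0553] yaw -100.73 tilt 0.12 grip 0.045 F [-0.9 -0.2 -0.1] t 26.1 q [-0.09  0.71  1.27  0.    1.16  1.67]
turn about tool x deg 0.07  alt -179.93
shift before turn mm [53.3 -0.4 -1. ]  after turn [53.3 -0.4 -1. ]
q1 est -2.094318989628966
```

View pics/b5.png

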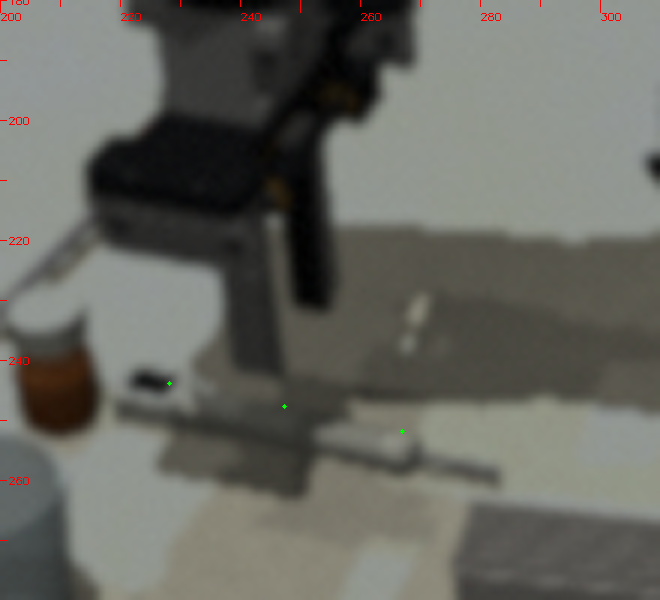

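View pics/b6.png

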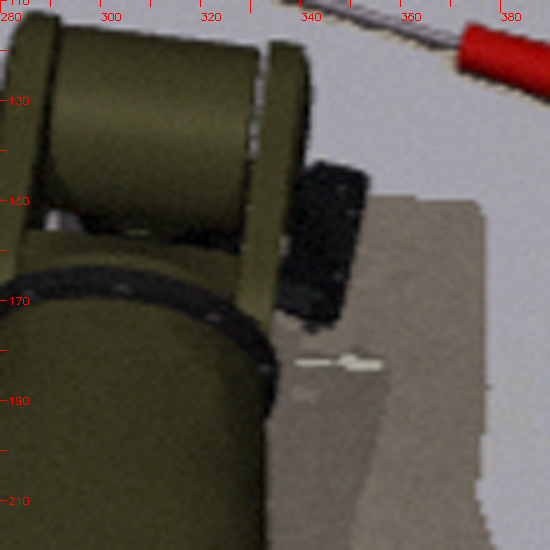

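Emit:
step_arm(motion=[[[0.02,0,0,0,0,0],[0.018,0,0,0,0,0],[0.01,0,0,0,0,0],[0,0,0,0,0,0],[0,0,0,0,0,0]]])

```text
time_s: 26.82
ee_pos: [0.6727, -0.0249, 0.0084]
eef_rot: [-3.091, 1.57, -0.138]
force: [-0.0, -0.1, -1.0]
grip_width: 0.0451
```

```bash
python3 - <<'E'
from h import *
plan(.6727,-.0246,.003,79.2)
E
```

```text
tcp [ 0.6727 -0.0249  0.0084] yaw -100.78 tilt 0.04 grip 0.0451 F [-0.  -0.1 -1. ] t 26.825 q [-0.09  0.77  1.29 -0.    1.08  1.67]
turn about tool x deg 0.02  alt -179.98
shift before turn mm [ 5.4 -0.3  0.1]  after turn [ 5.4 -0.3  0.1]
q1 est -2.094318989628966
```

Emit:
step_arm(motion=[[[0.003,0,0,0,0,0],[0.002,0,0,0,0,0],[0,0,0,0,0,0],[0,0,0,0,0,0]]])

```text
time_s: 27.32
ee_pos: [0.6725, -0.0248, 0.003]
eef_rot: [-2.916, 1.571, 0.037]
force: [-0.8, -0.3, -0.3]
grip_width: 0.0448
```

Emit:
step_arm(motion=[[[0,0,0,0,0,0],[0,0,0,0,0,0],[0,0,0,0,0,0],[0,0,0,0,0,0],[0,0,0,0,0,0],[0,0,0,0,0,0]]], fingers=0.0, squeeze=50)

```text
time_s: 28.08
ee_pos: [0.6724, -0.0249, 0.003]
eef_rot: [-0.366, 1.571, 2.588]
force: [0.1, -0.1, 0.9]
grip_width: 0.0147
```

```bash
python3 - <<'E'
from h import *
plan(.6727,-.0246,.003,79.2)
E
```

```text
tcp [ 0.6724 -0.0249  0.003 ] yaw -100.79 tilt 0.0 grip 0.0147 F [ 0.1 -0.1  0.9] t 28.075 q [-0.09  0.78  1.29  0.    1.07  1.67]
turn about tool x deg 0.01  alt -179.99
shift before turn mm [-0.  -0.3 -0.2]  after turn [-0.  -0.3 -0.2]
q1 est -2.094318989628966
```

Emit:
step_arm(motion=[[[-0.01,0,0,0,0,0],[-0.02,0,0,0,0,0],[-0.03,0,0,0,0,0],[-0.03,0,0,0,0,0],[-0.03,0,0,0,0,0],[0,0,0,0,0,0]]])

```text
time_s: 28.82
ee_pos: [0.6737, -0.025, 0.1269]
eef_rot: [-3.045, 1.565, -0.092]
force: [-0.5, 0.7, -0.9]
grip_width: 0.0148
```

```bash
python3 - <<'E'
from h import *
plan(.4989,-.2571,.06,-56.75)
s=camera("side");crop(s,190,140,110,100,6,"b7.png")
E
```

```text
tcp [ 0.6737 -0.025   0.1269] yaw -100.79 tilt 0.33 grip 0.0148 F [-0.5  0.7 -0.9] t 28.825 q [-0.09  0.64  1.21 -0.    1.28  1.67]
turn about tool x deg -44.04  alt 135.96
shift before turn mm [ 66.  260.8 128.6]  after turn [ 66.   98.1 273.7]
q1 est -27.263578544727235
```

View pics/b7.png

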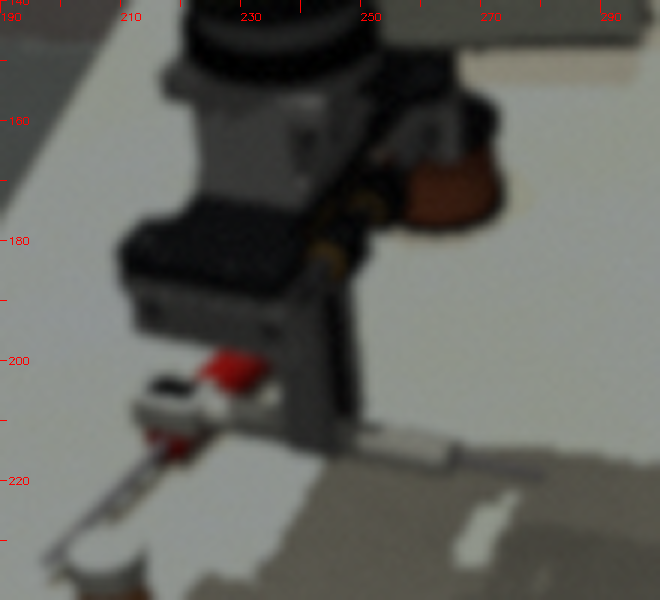

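Emit:
step_arm(motion=[[[0,0.0373,0.0184,0,0,0],[0,0.0373,0.0184,0,0,0],[0,0.0373,0.0184,0,0,0],[0,0.0373,0.0184,0,0,0],[0,0.0373,0.0184,0,0,0],[0,0.0373,0.0184,0,0,0],[0,0.037,0.0182,-8.8,0,0],[0,0,0,-8.8,0,0],[0,0,0,-8.8,0,0],[0,0,0,-8.8,0,0],[0.02,0,0,-8.8,0,0],[0.02,0,0,0,0,0]]])

```text
time_s: 30.38
ee_pos: [0.4967, -0.2567, 0.0815]
eef_rot: [-1.133, 1.57, 2.59]
force: [-1.0, -0.9, -0.4]
grip_width: 0.0149
```

Emit:
step_arm(motion=[[[0,0,0,0,0,0],[0,0,0,0,0,0],[0,0,0,0,0,0]]])

```text
time_s: 30.75
ee_pos: [0.4975, -0.2572, 0.0837]
eef_rot: [2.036, 1.57, -0.526]
force: [-0.4, 0.5, -1.4]
grip_width: 0.0149
```

```bash
python3 - <<'E'
from h import *
plan(.4989,-.2571,.048,-56.75)
s=camera("side");crop(s,270,120,120,110,6,"b8.png")
c=camera("top");crop(c,350,180,110,110,6,"b9.png")
E
```

```text
tcp [ 0.4975 -0.2572  0.0837] yaw -56.8 tilt 0.06 grip 0.0149 F [-0.4  0.5 -1.4] t 30.75 q [-0.54  0.45  1.62  0.    1.07  0.45]
turn about tool x deg -0.05  alt 179.95
shift before turn mm [35.7  0.7 -1.2]  after turn [35.7  0.7 -1.2]
q1 est -27.263578544727235
```

View pics/b8.png

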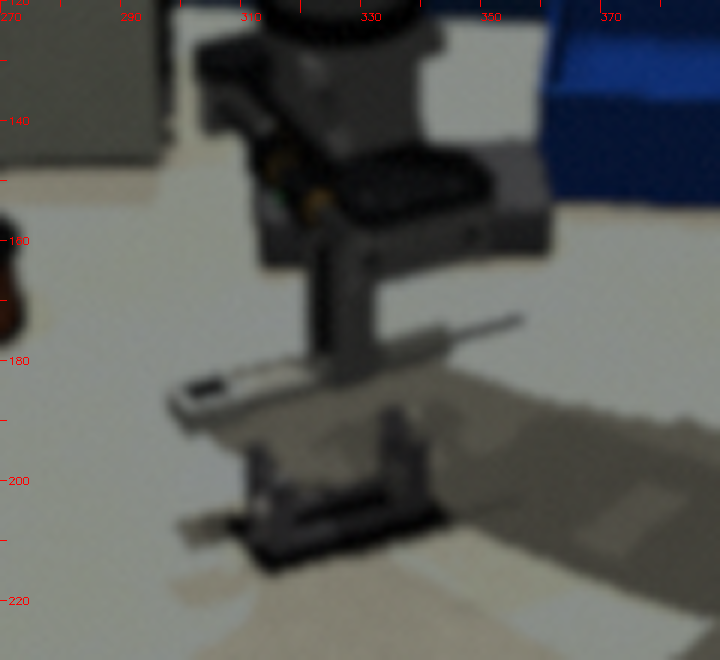

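View pics/b9.png

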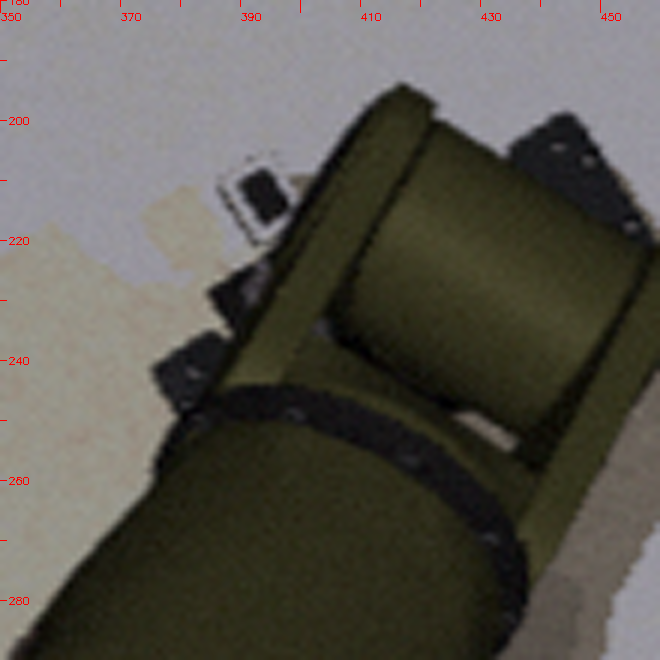

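```bash
python3 - <<'E'
from h import *
import pickle
c,s=pickle.load(open("c0.pkl","rb"))
f=lambda x,y,z:p2w(c,375+x/10-.5,210+y/10-.5,z)
for z in(.045,.049): a=f(228,162,z);b=f(392,422,z); print((a+b)/2,np.linalg.norm(a-b),np.degrees(np.arctan2(*(a-b)[1::-1])))
a=f(228,168,.022);b=f(382,415,.022);print((a+b)/2,np.linalg.norm(a-b),np.degrees(np.arctan2(*(a-b)[1::-1])))
p=p2w(c,350+265/6-.5,180+195/6-.5,.097); t=np.array([.4975,-.2572])
d=p[:2]-t;print(p,np.linalg.norm(d),np.degrees(np.arctan2(d[1],d[0])))
p=p2w(c,295+163/7-.5,130+75/7-.5,.016);d=p[:2]-[.6727,-.0246];print(p,np.linalg.norm(d),np.degrees(np.arctan2(d[1],d[0])))
a=np.radians(-146.75);cl=np.array([.4989,-.2571])
P=[[*(cl+np.array([[np.cos(a),-np.sin(a)],[np.sin(a),np.cos(a)]])@[x,y]),z] for x in(-.05,.05) for y in(-.025,.025) for z in (.0,)]
P+=[[*(cl+np.array([np.cos(a),np.sin(a)])*x),z] for x in(-.036,.036) for z in (.03,)]
crop(c,375,210,60,60,10,"c1.png",w2p(c,P)); crop(s,295,180,60,50,12,"c2.png",w2p(s,P))
E
```

```text
[ 0.49906323 -0.25714924  0.045     ] 0.07361956761820042 33.41387228771118
[ 0.49870996 -0.25658621  0.049     ] 0.07342125514019299 33.41387228771121
[ 0.50117687 -0.25916625  0.022     ] 0.07079262446841547 33.11323946172261
[ 0.55585555 -0.22121977  0.097     ] 0.06855616308859763 31.656703370880983
[ 0.73942711 -0.03972691  0.016     ] 0.06842025476873942 -12.772959601822388
```

View pics/c1.png

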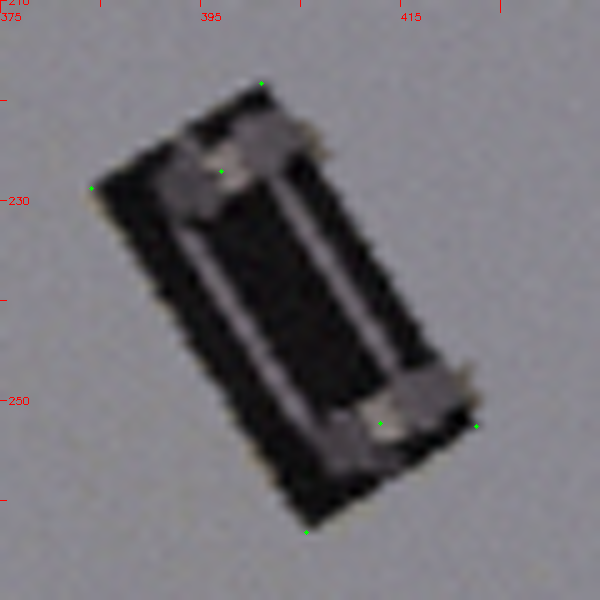

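View pics/c2.png

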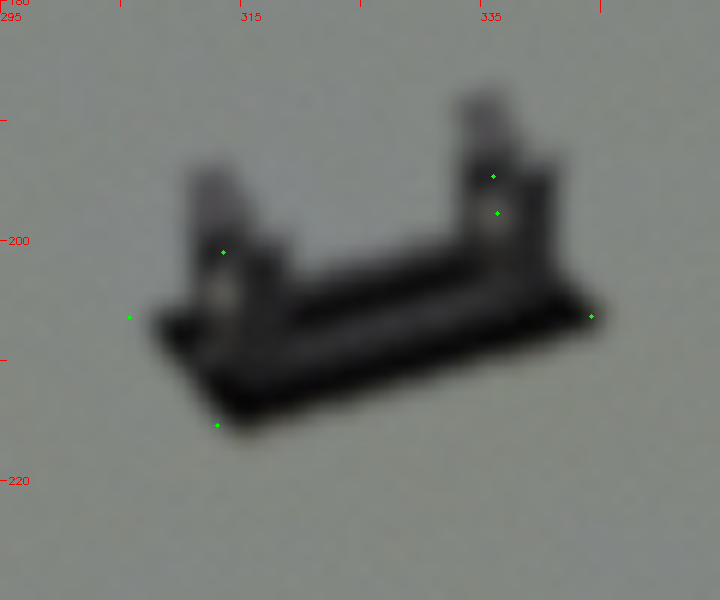

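Emit:
step_arm(motion=[[[0.015,0,0,0,0,0],[0.015,0,0,0,0,0],[0,0,0,0,0,0],[0,0,0,0,0,0],[0,0,0,0,0,0]]])

```text
time_s: 31.48
ee_pos: [0.4975, -0.2571, 0.0533]
eef_rot: [2.045, 1.57, -0.517]
force: [0.4, 0.6, -0.8]
grip_width: 0.0151
```

```bash
python3 - <<'E'
from h import *
plan(.4989,-.2571,.048,-56.75)
s=camera("side");crop(s,285,160,80,65,9,"c3.png")
E
```

```text
tcp [ 0.4975 -0.2571  0.0533] yaw -56.79 tilt 0.04 grip 0.0151 F [ 0.4  0.6 -0.8] t 31.475 q [-0.54  0.49  1.64  0.    1.01  0.45]
turn about tool x deg -0.04  alt 179.96
shift before turn mm [ 5.3  0.8 -1.2]  after turn [ 5.3  0.8 -1.2]
q1 est -27.263578544727235
```

View pics/c3.png

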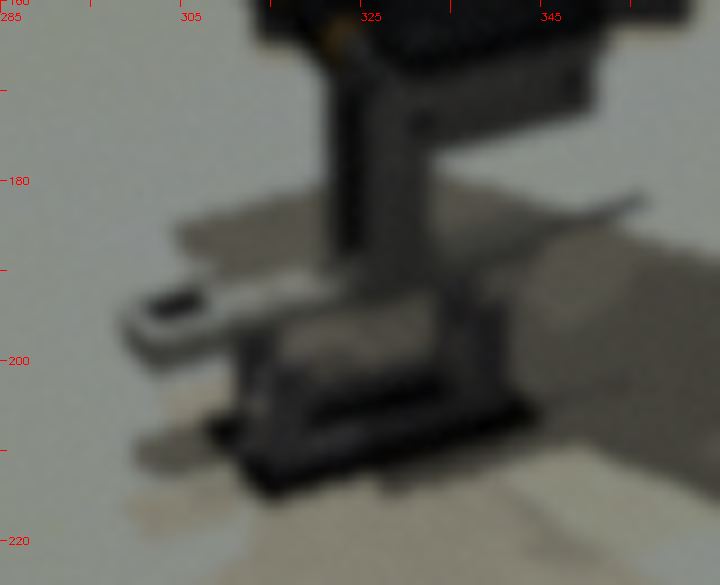

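Emit:
step_arm(motion=[[[0.004,0.0008,-0.0012,0,0,0],[0.005,0,0,0,0,0],[0,0,0,0,0,0],[0,0,0,0,0,0]]])

```text
time_s: 32.02
ee_pos: [0.4987, -0.257, 0.0439]
eef_rot: [-1.031, 1.571, 2.69]
force: [0.5, -0.1, -0.3]
grip_width: 0.0144
```

Emit:
step_arm(motion=[[[0.003,0,0,0,0,0],[0.003,0,0,0,0,0],[0,0,0,0,0,0]]])

```text
time_s: 32.4
ee_pos: [0.4988, -0.2569, 0.0381]
eef_rot: [3.072, 1.571, 0.51]
force: [0.3, 2.2, 2.5]
grip_width: 0.0146
```

```bash
python3 - <<'E'
from h import *
plan(.4989,-.2571,.025,-56.75)
s=camera("side");crop(s,285,160,80,65,9,"c4.png")
E
```

```text
tcp [ 0.4988 -0.2569  0.0381] yaw -56.79 tilt 0.02 grip 0.0146 F [0.3 2.2 2.5] t 32.4 q [-0.54  0.52  1.64  0.    0.99  0.45]
turn about tool x deg -0.04  alt 179.96
shift before turn mm [13.1  0.3  0.1]  after turn [13.1  0.3  0.1]
q1 est -27.263578544727235
```

View pics/c4.png

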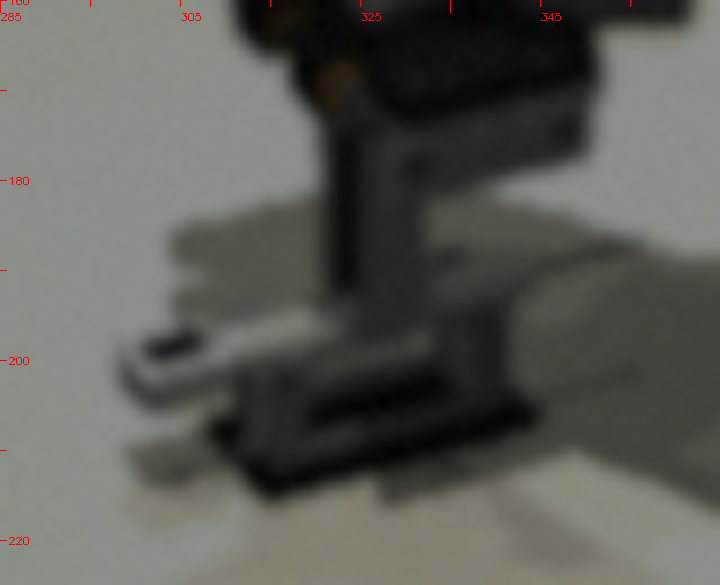

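Emit:
step_arm(motion=[[[0.003,0,0,0,0,0],[0.003,0,0,0,0,0],[0.003,0,0,0,0,0]]])

```text
time_s: 32.83
ee_pos: [0.4988, -0.257, 0.0291]
eef_rot: [2.097, 1.57, -0.465]
force: [-0.0, 1.2, 2.1]
grip_width: 0.0145
```

Emit:
step_arm(motion=[[[0.002,0,0,0,0,0],[0.002,0,0,0,0,0],[0,0,0,0,0,0]]])

```text
time_s: 33.2
ee_pos: [0.4985, -0.2569, 0.0253]
eef_rot: [-1.103, 1.57, 2.618]
force: [-6.1, 3.1, 8.0]
grip_width: 0.0149
```

```bash
python3 - <<'E'
from h import *
plan(.4989,-.2571,.025,-56.75)
s=camera("side");crop(s,285,160,80,65,9,"c5.png")
E
```

```text
tcp [ 0.4985 -0.2569  0.0253] yaw -56.79 tilt 0.04 grip 0.0149 F [-6.1  3.1  8. ] t 33.2 q [-0.54  0.54  1.65 -0.    0.96  0.45]
turn about tool x deg -0.04  alt 179.96
shift before turn mm [ 0.3  0.4 -0.2]  after turn [ 0.3  0.4 -0.2]
q1 est -27.263578544727235
```

View pics/c5.png

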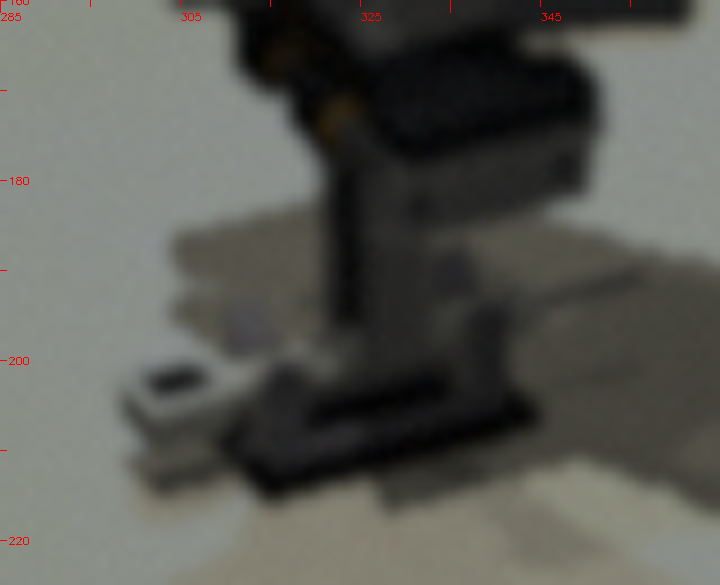

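Emit:
step_arm(motion=[[[0,-0.0005,0,0,0,0],[0.001,0,0,0,0,0],[0,0,0,0,0,0]]])

```text
time_s: 33.62
ee_pos: [0.4985, -0.2568, 0.0251]
eef_rot: [1.58, 1.57, -0.982]
force: [-7.3, 3.8, 17.2]
grip_width: 0.0145
```

```bash
python3 - <<'E'
from h import *
plan(.4989,-.2571,.025,-56.75)
E
```

```text
tcp [ 0.4985 -0.2568  0.0251] yaw -56.79 tilt 0.03 grip 0.0145 F [-7.3  3.8 17.2] t 33.625 q [-0.54  0.54  1.65 -0.    0.96  0.45]
turn about tool x deg -0.04  alt 179.96
shift before turn mm [ 0.1  0.5 -0.1]  after turn [ 0.1  0.5 -0.1]
q1 est -27.263578544727235
```

Emit:
step_arm(motion=[[[-0.001,0,0,0,0,0],[0,0,0,0,0,0]]])

```text
time_s: 33.88
ee_pos: [0.4984, -0.2567, 0.0252]
eef_rot: [0.969, 1.571, -1.593]
force: [-3.2, 1.4, 7.1]
grip_width: 0.0146
```

Emit:
step_arm(motion=[[[0,0,0,0,0,0],[0,0,0,0,0,0],[0,0,0,0,0,0],[0,0,0,0,0,0]]], fingers=0.04)

```text
time_s: 34.38
ee_pos: [0.4984, -0.2566, 0.0249]
eef_rot: [-1.067, 1.571, 2.655]
force: [0.7, 0.6, 0.0]
grip_width: 0.0397
```

Emit:
step_arm(motion=[[[-0.01,0,0,0,0,0],[-0.02,0,0,0,0,0],[-0.03,0,0,0,0,0],[-0.04,0,0,0,0,0],[-0.04,0,0,0,0,0],[0,0.05,0.0,0,0,0],[0,0.05,0,0,0,0],[0,0.05,0,0,0,0],[0,0.05,0,0,0,0],[0,0,0,0,0,0]]])

```text
time_s: 35.62
ee_pos: [0.6082, -0.426, 0.1629]
eef_rot: [-1.165, 1.569, 2.555]
force: [-0.3, -0.0, -0.1]
grip_width: 0.0401
```

```bash
python3 - <<'E'
from h import *
print(get_obs())
s=camera("side");crop(s,285,160,80,65,9,"d1.png")
c=camera("top");crop(c,365,190,80,80,7,"d2.png"); cv2.imwrite("pics/d3.png",cv2.cvtColor(c["pixels"],cv2.COLOR_RGB2BGR));crop(s,180,170,190,210,3,"d4.png")
import pickle; pickle.dump((c,s),open("c1.pkl","wb"))
E
```

```text
{'time_s': 35.625, 'qpos': array([-6.60267538e-01,  7.89265544e-01,  8.83985432e-01, -1.33146731e-04,
        1.47014176e+00,  3.32631344e-01]), 'joint_vel': array([ 0.02769993, -0.08837766,  0.12298842,  0.00511272, -0.0283857 ,
        0.01084731]), 'tau': array([-1.55069031e+00, -7.84265256e+01, -4.17238820e+01,  9.01877775e-05,
        3.90103105e-01, -2.02428857e-01]), 'ee_pos': array([ 0.60815893, -0.4259621 ,  0.16290405]), 'eef_rot': array([-1.16471828,  1.56899138,  2.55478532]), 'force': array([-0.32298402, -0.03796383, -0.12635974]), 'moment': array([0.02229476, 0.0160032 , 0.01305731]), 'grip_width': 0.04007778044336282}
```

View pics/d1.png

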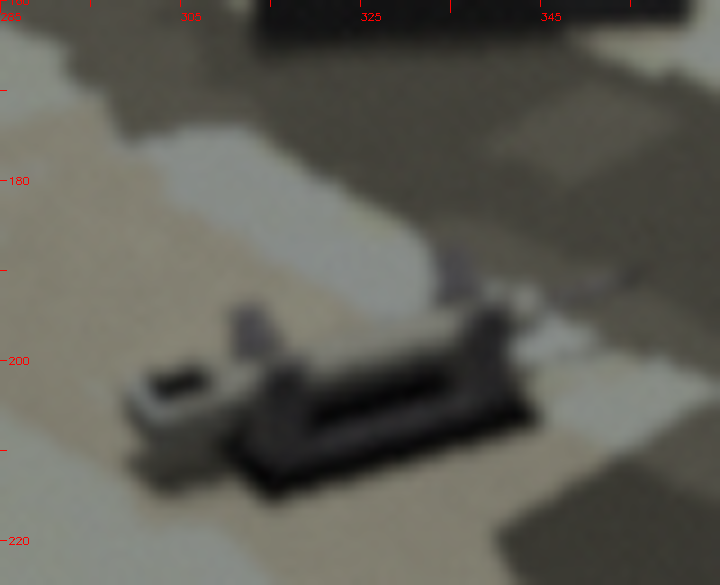

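View pics/d2.png

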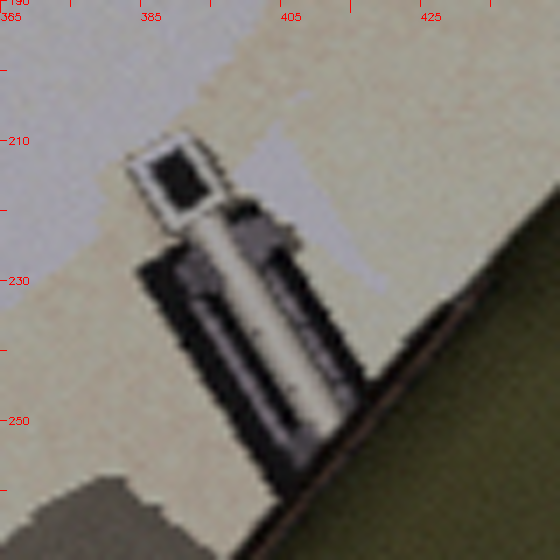

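View pics/d3.png

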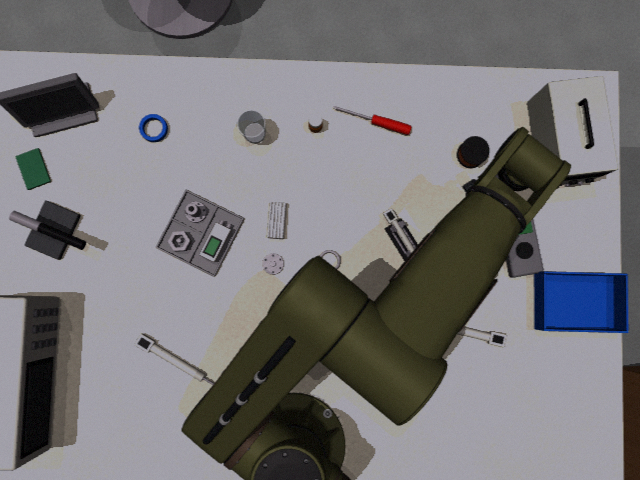

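View pics/d4.png

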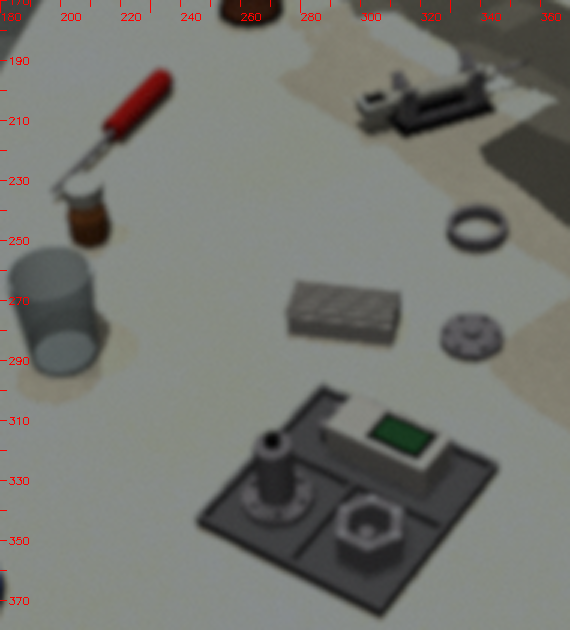

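Emit:
step_arm(motion=[[[-0.01,-0.0374,-0.0115,0,0,0],[0,-0.0374,-0.0115,0,0,0],[0,-0.0374,-0.0115,0,0,0],[0,-0.0374,-0.0115,0,0,0],[0,-0.0374,-0.0115,0,0,0],[0,-0.0374,-0.0115,0,0,0],[0,-0.0374,-0.0115,0,0,0],[0,-0.0374,-0.0115,0,0,0],[0,-0.0374,-0.0115,0,0,0],[0,-0.0374,-0.0115,0,0,0],[0,0,0,0,0,0]]])

```text
time_s: 37.1
ee_pos: [0.498, -0.0456, 0.1762]
eef_rot: [2.49, 1.569, -0.069]
force: [-0.1, -0.8, 0.3]
grip_width: 0.04
```

```bash
python3 - <<'E'
from h import *
c=camera("top");crop(c,375,195,75,75,8,"e1.png"); 
s=camera("side"); crop(s,285,170,75,55,9,"e2.png")
E
```

```text
(no output)
```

View pics/e1.png

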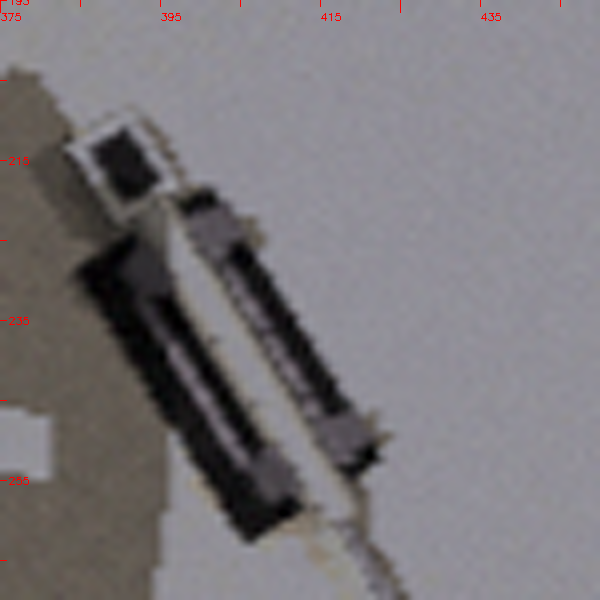

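View pics/e2.png

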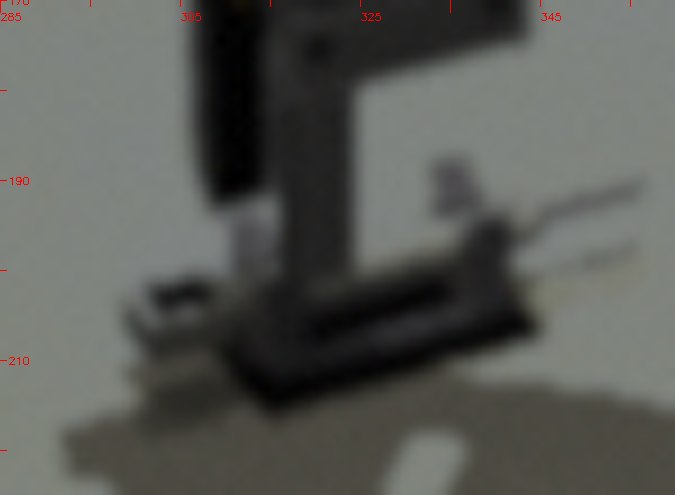

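```bash
python3 - <<'E'
from h import *
c=camera("top")
g=lambda x,y,z:p2w(c,375+x/8-.5,195+y/8-.5,z)
cl=np.array([.4989,-.2571]);a=np.radians(33.3);e=np.array([np.cos(a),np.sin(a)])
A=g(150,198,.034)[:2];B=g(342,515,.030)[:2];m=(A+B)/2-cl
print(A,B,np.linalg.norm(A-B),m@e,m@[-e[1],e[0]],np.degrees(np.arctan2(*(A-B)[::-1])))
P=[[*(cl+e*t),.030] for t in(-.055,0,.055)]
crop(c,375,195,75,75,8,"e3.png",w2p(c,P))
print(get_obs()["time_s"])
E
```

```text
[ 0.54640202 -0.22815358] [ 0.45221763 -0.28862859] 0.11192821819979652 -0.0003663042492150798 -0.0013041012711153027 32.70417782606201
37.25
```

View pics/e3.png

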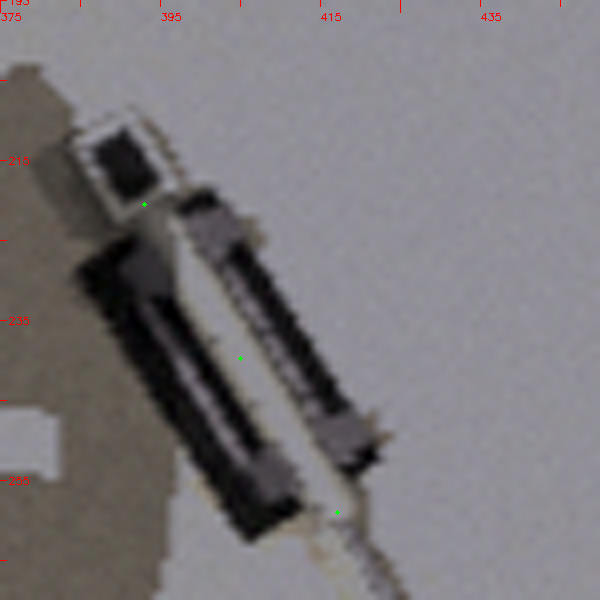

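```bash
python3 -c "
from station import ticket;print(ticket.hand_in())"
```

```text
the job is handed in; nothing more can be done
None
```

The kit is packed and I handed it in at about 37 s. All four items went in, in the order asked:

- **Sensor:** it stands upright in the empty square bay.
- **Nut:** it lies flat over the post.
- **Module:** it lies in the long bay with its display face up.
- **Pen:** I picked the smallest of the three. Its handle measured 110 mm, against about 142 and 147 mm for the others. I pressed it down between the jaws until it bottomed on the rests.

**Last checks:**
- The pen stopped with its axis about 30 mm above the bench, pushing back with up to 17 N. The pictures then show it seated in both pairs of jaws.
- Its handle middle measured 0.4 mm from the clip's centre along the pen. Across the pen it measured 1.3 mm off, against a camera calibration good to about 2 mm. I took that as measurement error, because the pen sits in the V rests.
- The final pictures show all three tray items in their bays. The blank flange, the ring, the heat sink and the beaker look unmoved by eye.
- The gripper was open and about 0.18 m above the bench, touching nothing. No check failed.

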